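# Turn over the battery station's plate and clamp the cards on it

### The job

Get the bedside battery station ready: swing its weighted arm right back so it stays open, turn the loose plate over and seat it fully down on the two pins again with the green face up (the slotted block can hold the plate on end while you change grip). Then lay all the battery cards that are on the table flat in one neat pile on the middle of the plate, lengthwise along it, and swing the arm back over so that it rests on the pile and holds it. Leave the other things on the table where they are.

Things in the scene. Friction and masses are not known exactly. Their poses are not given: they have to be found in the camera images.
- dock: Wooden station, fixed. Origin on the table under the middle of its pedestal; +x runs lengthwise towards the arm's bracket, z up. Foot x = -100 to 140, 50 wide, 8 high, pedestal 108 (x) x 40 (y), top at 40 mm. Brass pins 10.5 mm tall, tips tapered, at y = 0: thick (16 mm) at x = -38 mm, thin (10 mm) at x = +38 mm. Steel bracket at x = 69 to 91, y = -21 to 21 mm, up to 98 mm above the table.
- dock_seat (a point): The middle of the pedestal's flat top, 40 mm above the table, half-way between the two pins. Axes as those of the station.
- plate_c (a point): Centre of the loose plate, 110 (x) x 60 (y) x 12 mm, 0.12 kg; own +z out of the white face, -z out of the green. Through holes at y = 0: 19 mm at x = -38 mm (for the thick pin, which fits no other), 13 mm at x = +38 mm (thin pin). Starts seated, white up; seated, its centre is 6 mm above dock_seat, either face up, and 10 mm of each long edge overhangs the pedestal.
- holder (a joint): Angle of the weighted hold-down arm (rad): 0 level, its foot on the bare plate; grows as the free end swings up and over, away from the pedestal, to the stop at 2.3. 0.22 kg, lightly damped: past about 1.7 it falls back and stays open at the stop; below that it falls onto what lies under it.
- holder_grip (a point): Middle of the black roller at the arm's free end: 20 mm thick, 40 mm long along the station's y (the hinge direction), to be pinched by its end faces; 80 mm from the hinge axis. A round rubber foot sticks out below, at right angles to the arm, to 33 mm from the roller's axis; the bar to the hinge is 14 mm wide. At joint 0 it is over the middle of the pedestal, 85 mm above the table.
- holder_hinge (a point): The arm's hinge axis, along the station's y, 80 mm from the middle of the pedestal on its +x side and 85 mm above the table. Fixed to the station.
- rest_slot (a point): Middle of the slot's floor in the dark wooden rest block (foot 70 x 90 mm, fixed), where the plate can stand on a short end to be regrasped. Floor 8 mm above the table; slot 15 mm across (its own x) between two walls 54 mm long (its own y), straight to 32 mm above the table, with flared lips to 42 mm; low end stops 70 mm apart, 18 mm above the table.
- card1_c (a point): Centre (half-way up) of the orange battery card, a rigid pack 80 (x) x 46 (y) x 10 mm (z), about 45 g, with a ring of silver cells on its upper face; starts flat on the table. May be absent.
- card2_c (a point): Centre (half-way up) of the blue battery card, a rigid pack 80 (x) x 46 (y) x 10 mm (z), about 45 g, with a ring of silver cells on its upper face; starts flat on the table. May be absent.
- card3_c (a point): Centre (half-way up) of the yellow battery card, a rigid pack 80 (x) x 46 (y) x 10 mm (z), about 45 g, with a ring of silver cells on its upper face; starts flat on the table. May be absent.
- card4_c (a point): Centre (half-way up) of the red battery card, a rigid pack 80 (x) x 46 (y) x 10 mm (z), about 45 g, with a ring of silver cells on its upper face; starts flat on the table. May be absent.
- remote: Black hearing aid remote, 115 x 42 x 16 mm, loose; origin at the centre of its underside. Not part of the job: leave it alone.
- magnifier: Steel magnifier, lens 84 mm across with a handle along -x to 125 mm from the lens centre, 10 mm thick, loose; origin at the centre of its underside. Not part of the job: leave it alone.
- bowl: Green glass bowl, 124 mm wide, 55 mm tall, loose; origin at the centre of its underside. Not part of the job: leave it alone.
- glasses_case: Blue spectacle case, 155 x 58 x 34 mm, loose; origin at the centre of its underside. Not part of the job: leave it alone.
- mug: Blue mug, 80 mm wide, 92 mm tall, with handle, loose; origin at the centre of its underside. Not part of the job: leave it alone.
There are look-alikes about, which are no part of the job. Leave any purple look-alike of the part that bears card4_c alone.

How it is judged:
By the outcome, as a careful person would: the job done as asked, in the order asked, and still so for the second after the job is handed in, with the robot touching nothing.
Of card1, card2, card3, card4 only 2 to 4 are there at a start; the rules pass over those that are not, and their reading is None.
At some moment in a run one of card1, card2, card3, card4 may be knocked a few centimetres aside while the robot is not near it.
It also fails if it takes over 210 s, if anything falls off the work surface, if the arm or the gripper's body presses on something with over 40 N, if the wrist force passes 120 N, or if a joint passes its speed limit or range.

### The arm

A 6-joint arm with a two-finger parallel gripper is mounted at the origin on the work surface. World frame = base frame: x ahead of the robot, y to its left, z up, the work surface at z = 0. Lengths are in m, angles in rad, forces in N, time in s.
With the tool pointing down it reaches from about 0.425 to 0.95 m from the base axis. Payload 14.7 kg.
Tool frame: the origin (TCP) lies on the front face of the gripper's body, between the roots of the fingers; the fingertips stand 73 mm ahead of it and the grasp point (between the pads) lies 54 mm ahead of it; z points along the fingers, y is the line along which they close (so a half turn about z gives the same grasp; the last joint's range is limited). The gripper opens to 85 mm and grips with 20 to 120 N. Pads are 22 mm wide; open, the fingers measure 114 mm over their backs; the gripper's body (76 mm by 85 mm) begins 54 mm behind the grasp point. The pads swing forward as they close: fully open they stand 13 mm farther back than shut.
Start: joints at [1.122, 0.48, 1.596, -0, 1.065, -0.047], TCP at [0.254, 0.598, 0.304] pointing down, gripper open.
Joint ranges: [-2.75, 2.75], [-0.82, 2.05], [0.23, 2.67], [-1.56, 4.7], [0.09, 2.69], [-2.92, 2.92]. Speed limits (rad/s): [1.89, 1.89, 2.39, 3.01, 3.01, 3.01].

### API

Orientations are given as a unit quaternion [x, y, z, w].
In Python, from plant import status, imaging, ticket gives the robot as it stands. The module is installed in compiled form; this text tells all that it offers.
- The arm moves only by the tool jog_arm, never from a script. Its argument "steps" is a list of rows, each a list of 7 numbers: the finger opening in cm, from 0 to 8.54, then the shift along the tool's x, y, z in cm, then the turn, a rotation vector about the tool's x, y, z in rad. In form: [[fingers, tx, ty, tz, rx, ry, rz], ...]. A call has exactly 8 rows; each row shifts and turns the commanded pose from where the row before left it, along the tool's axes as they then stand; what a row does not reach is not made up. A row lasts 1/12 s, in which the tool goes at most 41.7 mm and 7.16 degrees, less where a joint would pass 70% of its speed; a pose out of reach is approached as far as the arm can. A call is refused whole if a number of a shift passes 4.17 or a number of a turn 0.125, either way. A call with a gripper value outside its range is refused whole. The fingers move at their own pace and stop on an object; the grip force is fixed at half the most. Time passes only in rows, so rows that do not move let the fingers close, or fill a call up. It gives the time, the measured TCP pose, the force, the opening and the grip force at its end, in the units of the state.
- status.read_state(): the state, without advancing time (a new reading comes with each control period).
- imaging.get_image(name): name is "scene" or "top"; returns a dict with "color" (420x560x3 uint8, blue, green, red), "fov_y" (degrees; the focal length in pixels is half the picture's height over the tangent of half this angle, whatever the lens; pixels are square), "cx", "cy" (the principal point, pixels), "R" (3x3) and "t" (3): a world point X has camera coordinates R X + t. Camera axes: x right, y down, z forward; pixel columns grow to the right and rows downward; lengths in m; the calibration is good to about 2 mm. A picture is of the moment at which its call begins. There is no depth.
- ticket.close_job(): hands the job in; it is judged then, once.
The state is a dict: "t": time; "joints": joint angles; "joint_velocities": joint speeds; "joint_efforts": joint torques, N m; "eef_pos": TCP position; "orientation": TCP orientation; "force": force on the tool from outside, world axes, zero at the start; "torque": the same for the moment, N m; "width": opening from 0.0 (shut) to 1.0 (fully open); "grip_force": force on a finger pad.
Only numpy, scipy, OpenCV 4.12 (cv2) and the standard library are available. Lean on these libraries where they do the work, as an engineer would, in place of code of your own. Each camera call takes 0.05 s, during which the arm holds its last target. There are 200 camera calls.

## Working session

There is one attempt and no reset: what is moved stays moved. The work goes in short steps, Python scripts to look and compute and a tool call to move; the robot and the scene stay as the last step left them, time stands still between calls to the robot, and variables do not carry over. Pictures are saved under pics/ and viewed, at most 14 in all, crops included, and the job is handed in when it is done.

Besides the shell and the picture viewer there is one more tool, called after ">>>" by a JSON object that holds its "method" and its "body", one argument or row to a line. jog_arm: Moves the arm, as the interface text tells. Its arguments: {"type":"object","properties":{"steps":{"type":"array","items":{"type":"array","items":{"type":"number"}}}},"required":["steps"]}

```bash
mkdir -p pics; ls
python3 - <<'E'
from plant import status, imaging
import cv2
print(status.read_state())
for n in("scene","top"):
    d=imaging.get_image(n); cv2.imwrite(f"pics/{n}0.png",d["color"]); print(n,d["fov_y"],d["cx"],d["cy"],d["R"],d["t"])
E
```

```text
pics
{'t': 0.0, 'joints': array([ 1.12239232e+00,  4.80842304e-01,  1.59686411e+00,  3.62592935e-06,
        1.06511474e+00, -4.66092181e-02]), 'joint_velocities': array([ 0.00051523,  0.00053949, -0.00011033, -0.00023761, -0.00036972,
       -0.00233206]), 'joint_efforts': array([-2.39336050e-04, -9.50645113e+01, -4.30161631e+01, -3.26253876e-04,
        1.23858239e-02, -6.55134272e-05]), 'eef_pos': array([0.25404026, 0.59794732, 0.30326919]), 'orientation': array([ 1.99549581e-01,  9.79887538e-01, -5.95142037e-04, -1.52020401e-04]), 'force': array([ 0.83377739, -0.68991219, -0.46022948]), 'torque': array([0.04838458, 0.01958401, 0.04245946]), 'grip_force': 0.0, 'width': 0.9995178962130851}
scene 53.43093016283708 284.9123363690404 207.81113878095104 [[-0.7541333   0.65647651  0.01793216]
 [ 0.3864674   0.46570378 -0.79609229]
 [-0.53096696 -0.59342951 -0.60490949]] [ 0.38767228 -0.16894422  1.46125102]
top 55.28384334093921 287.47850683572136 199.70935628425022 [[-2.93939725e-02 -9.99561097e-01 -3.68885970e-03]
 [-9.90483986e-01  2.96230515e-02 -1.34402189e-01]
 [ 1.34452475e-01 -2.96857780e-04 -9.90919999e-01]] [0.0784472  0.58050312 1.27517103]
```

View pics/scene0.png

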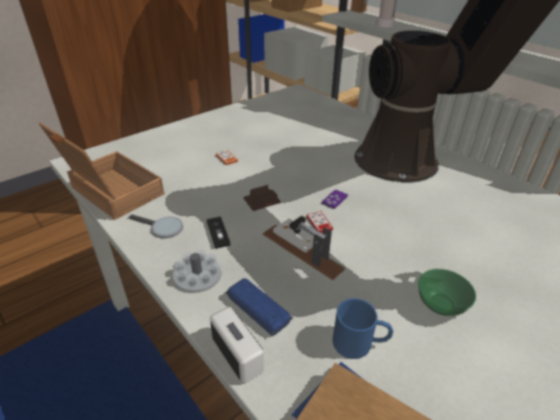

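View pics/top0.png

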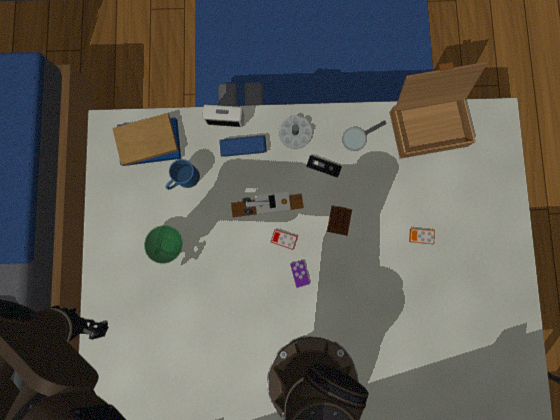

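Top view: dock at about (267,205), rest block (340,220), red card (284,239), orange card (422,236), purple look-alike (300,273). I'll enlarge the middle of it.

```bash
cat > h.py <<'E'
import numpy as np, cv2
from plant import status, imaging
from scipy.spatial.transform import Rotation as Ro
class Cam:
    def __init__(s,n):
        d=imaging.get_image(n); s.im=d["color"]; s.R=np.array(d["R"]); s.t=np.array(d["t"]); s.cx,s.cy=d["cx"],d["cy"]
        s.f=s.im.shape[0]/2/np.tan(np.radians(d["fov_y"])/2); s.hsv=cv2.cvtColor(s.im,cv2.COLOR_BGR2HSV)
    def ray(s,uv):
        uv=np.atleast_2d(np.asarray(uv,float)); c=np.c_[(uv[:,0]-s.cx)/s.f,(uv[:,1]-s.cy)/s.f,np.ones(len(uv))]
        return -s.R.T@s.t, c@s.R
    def at(s,uv,z):
        o,d=s.ray(uv); return (o+d*((z-o[2])/d[:,2])[:,None])[:,:2]
    def px(s,X):
        c=np.atleast_2d(X)@s.R.T+s.t; return np.c_[s.f*c[:,0]/c[:,2]+s.cx,s.f*c[:,1]/c[:,2]+s.cy]
    def crop(s,name,u0,v0,w,h,k):
        cv2.imwrite("pics/"+name,cv2.resize(s.im[v0:v0+h,u0:u0+w],None,fx=k,fy=k,interpolation=cv2.INTER_CUBIC))
def blobs(mask,mn=30):
    cs,_=cv2.findContours(mask.astype(np.uint8),cv2.RETR_EXTERNAL,cv2.CHAIN_APPROX_NONE)
    return [c[:,0] for c in cs if cv2.contourArea(c)>=mn]
def rect(P):  # minAreaRect in metres -> centre, long, short, angle of long axis (deg)
    (c,(w,h),a)=cv2.minAreaRect((np.asarray(P)*1000).astype(np.float32))
    if w<h: w,h,a=h,w,a+90
    return np.round(c,1),round(w,1),round(h,1),round((a+90)%180-90,1)
def st():
    s=status.read_state(); e=s["orientation"]; R=Ro.from_quat(e).as_matrix()
    print("t %.2f"%s["t"],"p",np.round(s["eef_pos"],4),"\nR",np.round(R,3).tolist(),"w %.3f g %.1f"%(s["width"],s["grip_force"]),"F",np.round(s["force"],1),"j",np.round(s["joints"],2)); return s,R
E
python3 - <<'E'
from h import *
c=Cam("top"); c.crop("c1.png",220,170,150,125,5)
print(c.f, c.at([[284,239],[422,236],[267,205],[340,220]],0.01))
c=Cam("scene"); c.crop("c2.png",230,170,150,120,5)
E
```

```text
400.97810808041265 [[ 0.45578236  0.07655429]
 [ 0.45218105 -0.37995635]
 [ 0.57074171  0.1302269 ]
 [ 0.51322074 -0.11149526]]
```

View pics/c1.png

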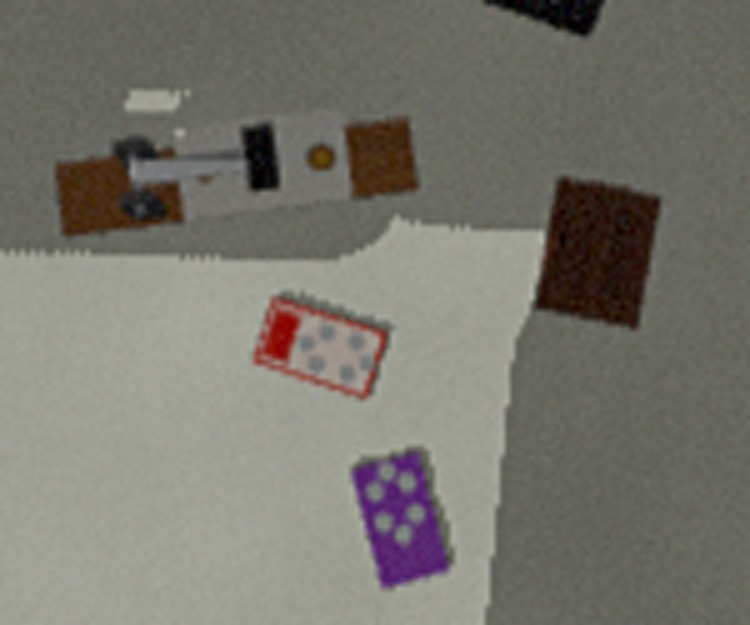

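View pics/c2.png

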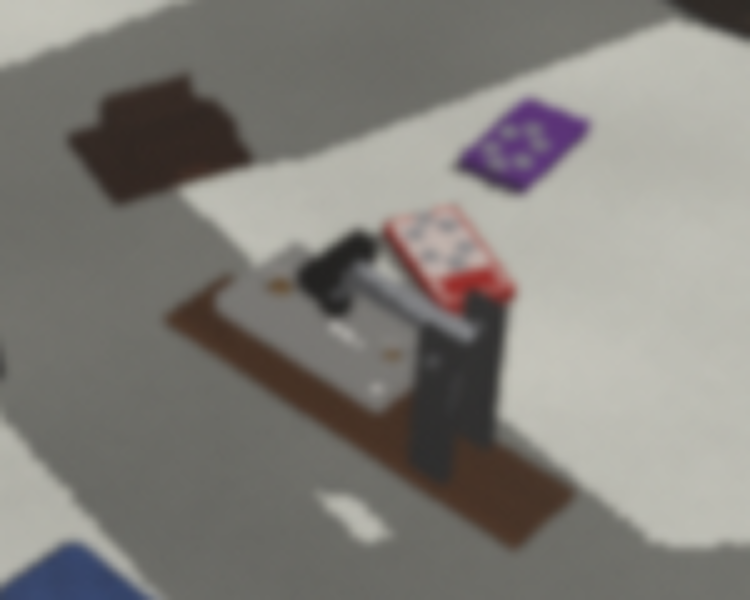

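Run:
```python
from h import *
c=Cam("top"); H,S,V=cv2.split(c.hsv)
print("cam",np.round(-c.R.T@c.t,3))
m=np.zeros(H.shape,bool); m[185:225,225:308]=1
w=m&(H<18)&(S>110)
P=np.vstack(blobs(w,8)); print("foot",rect(c.at(P,.008)), P.min(0),P.max(0))
m[:]=0; m[200:242,320:358]=1
for th in(60,80,100):
    b=max(blobs(m&(V<70)&(S>th)),key=len); print("rest",th,rect(c.at(b,.008)),rect(c.at(b,.042)),b.min(0),b.max(0))
m[:]=0; m[222:255,265:302]=1
r=m&((H<8)|(H>172))&(S>60); b=np.vstack(blobs(r,3)); print("red",rect(c.at(b,.010)))
m[:]=0; m[220:252,400:445]=1
r=m&(H<22)&(S>60); b=np.vstack(blobs(r,3)); print("orange",rect(c.at(b,.010)))
# any other saturated card-like blobs on table
sat=(S>110)&(V>60); sat[:100]=0
for b in blobs(sat,40):
    q=b.mean(0).astype(int); print(q,cv2.contourArea(b),c.hsv[q[1],q[0]],rect(c.at(b,.01))[:3])
```

```text
cam [0.406 0.062 1.342]
foot (array([571.2, 131.1]), 237.8, 47.7, -84.4) [231 194] [302 216]
rest 60 (array([ 513.8, -108.6]), 90.1, 69.3, -13.6) (array([ 511.1, -104.3]), 87.8, 67.5, -13.6) [327 206] [351 235]
rest 80 (array([ 513.5, -109.4]), 89.3, 69.1, -12.3) (array([ 510.7, -105. ]), 87.0, 67.3, -12.3) [327 206] [351 234]
rest 100 (array([ 512.9, -109. ]), 88.1, 67.5, -13.0) (array([ 510.2, -104.6]), 85.8, 65.7, -13.0) [327 206] [351 234]
red (array([455.9,  78.2]), 80.7, 46.9, 70.0)
orange (array([ 452.9, -378.5]), 83.1, 48.3, 83.1)
[554 399] 302.0 [ 18 169  77] (array([ -69.9, -754.8]), 115.4, 31.3)
[299 271] 226.0 [138 190 113] (array([342. ,  28.8]), 77.1, 44.2)
[276 235] 46.0 [  0 255 134] (array([463.6,  99.3]), 44.8, 33.6)
[418 236] 78.0 [ 95  13 118] (array([ 453. , -377.4]), 79.6, 46.5)
[165 243] 639.5 [ 68 139  92] (array([460. , 466.5]), 105.7, 98.2)
[556 255] 387.0 [ 16 149  70] (array([ 374.1, -809. ]), 280.5, 29.7)
[546 290] 2518.0 [ 15 186  67] (array([ 263.3, -772.7]), 527.2, 57.5)
[239 209] 155.5 [ 10 141  78] (array([562.2, 218.2]), 62.8, 47.7)
[295 201] 149.0 [ 13 212  71] (array([581.1,  33.7]), 46.4, 41.8)
[242 145] 646.5 [107 153 100] (array([778.1, 209.5]), 152.5, 56.2)
[160 154] 2749.5 [ 16 140  91] (array([753.7, 510.9]), 277.1, 232.7)
[541 154] 3811.0 [ 16 206  67] (array([ 714. , -810.9]), 389.5, 142.4)
[430 125] 3824.0 [ 15 128 126] (array([ 838. , -440.4]), 265.1, 201.4)
[164 103] 606.5 [ 17 177  95] (array([934., 473.]), 355.0, 29.0)
[ 68 208] 2621.0 [ 18 192  61] (array([609.7, 793.5]), 700.4, 94.3)
[ 15 179] 5102.0 [108 166  97] (array([685.3, 984.1]), 562.9, 129.1)
```

```bash
cat >> h.py <<'E'
A=np.radians(95.6); O=np.array([.5732,.1112]); UX=np.array([np.cos(A),np.sin(A)]); UY=np.array([-UX[1],UX[0]])
def dock(x,y,z): return np.r_[O+(x*UX+y*UY)/1000,z/1000]
E
python3 - <<'E'
from h import *
for n in("top","scene"):
    c=Cam(n); H,S,V=cv2.split(c.hsv)
    print(n,"pred thick/thin/roller",np.round(c.px([dock(-38,0,51),dock(38,0,51),dock(0,0,85)]),1))
    p=c.px([dock(-38,0,51)])[0].astype(int); m=np.zeros(H.shape,bool); m[p[1]-6:p[1]+7,p[0]-6:p[0]+7]=1
    for b in blobs(m&(S>90)&(V>50),4): print("thick",b.mean(0),cv2.contourArea(b))
    p=c.px([dock(0,0,85)])[0].astype(int); m[:]=0; m[p[1]-12:p[1]+13,p[0]-12:p[0]+13]=1
    for b in blobs(m&(V<40),20): print("black",cv2.minAreaRect(b))
c=Cam("top"); c.crop("c3.png",225,180,90,45,8)
E
```

```text
top pred thick/thin/roller [[283.8 201.1]
 [260.5 204. ]
 [271.7 201.2]]
thick [284.         201.08333333] 13.0
black ((271.5, 201.0), (5.0, 12.0), 0.0)
scene pred thick/thin/roller [[285.6 226.2]
 [307.8 239.9]
 [296.9 222.5]]
black ((296.5000305175781, 222.50003051757812), (4.242640495300293, 12.727922439575195), 45.0)
```

View pics/c3.png

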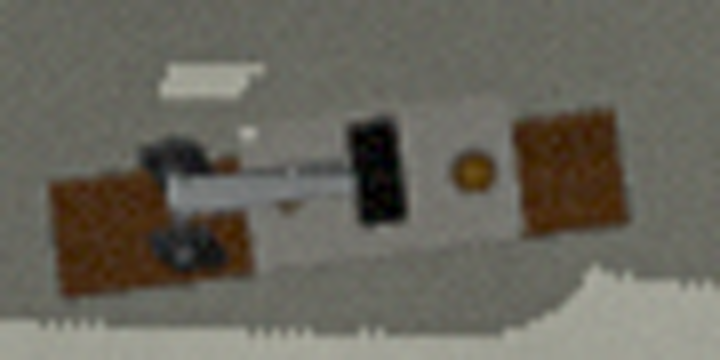

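```bash
cat >> h.py <<'E'
def ori(f,lean=0,b=(0,0)):
    """tool y along horizontal dir f; tool z = down, its body leaning by `lean` deg towards dir b"""
    f=np.r_[np.array(f)/np.linalg.norm(f),0]; l=np.radians(lean); b=np.r_[b,0.]; b=b-f*(b@f)
    if lean: b/=np.linalg.norm(b)
    z=-np.cos(l)*np.array([0,0,1])-np.sin(l)*b; return np.c_[np.cross(f,z),f,z]
def rows(p0,R0,p1,R1,N):
    """N equal rows (cm, rad) taking pose 0 to 1: each = shift then turn in tool axes"""
    rv=Ro.from_matrix(R0.T@R1).as_rotvec()/N; E=Ro.from_rotvec(rv).as_matrix()
    S=sum(np.linalg.matrix_power(E,k) for k in range(N)); t=np.linalg.solve(S,R0.T@(p1-p0))*100
    print(N,"x",np.round(t,3).tolist(),np.round(rv,4).tolist(),"|t| %.2f ang %.3f"%(np.linalg.norm(t),np.linalg.norm(rv)))
def tcp(g,R,off=.054): return np.array(g)-R[:,2]*off
E
python3 - <<'E'
from h import *
s,R0=st(); p0=s["eef_pos"]
R1=ori(-UY); g=dock(0,0,85); pa=tcp(g,R1)+[0,0,.11]; rows(p0,R0,pa,R1,24); rows(pa,R1,tcp(g,R1),R1,8)
E
```

```text
t 0.40 p [0.2542 0.5982 0.3038] 
R [[-0.92, 0.391, -0.0], [0.391, 0.92, -0.0], [0.0, -0.0, -1.0]] w 1.000 g 0.0 F [ 0.2  0.4 -0.1] j [ 1.12  0.48  1.6  -0.    1.07 -0.05]
24 x [-2.538, -0.193, 0.228] [-0.0, 0.0, 0.0446] |t| 2.56 ang 0.045
8 x [0.0, 0.0, 1.375] [0.0, 0.0, 0.0] |t| 1.37 ang 0.000
```

>>> {"method": "jog_arm", "body": {
  "steps": [
    [8.5,-2.54,-0.19,0.23,0,0,0.0446],
    [8.5,-2.54,-0.19,0.23,0,0,0.0446],
    [8.5,-2.54,-0.19,0.23,0,0,0.0446],
    [8.5,-2.54,-0.19,0.23,0,0,0.0446],
    [8.5,-2.54,-0.19,0.23,0,0,0.0446],
    [8.5,-2.54,-0.19,0.23,0,0,0.0446],
    [8.5,-2.54,-0.19,0.23,0,0,0.0446],
    [8.5,-2.54,-0.19,0.23,0,0,0.0446]
  ]
}}

```text
t: 1.07
eef_pos: [0.4186, 0.4776, 0.2854]
orientation: [0.371, 0.929, 0.0, 0.0]
force: [0.1, 0.4, 0.4]
width: 0.995
grip_force: 0.0
```

>>> {"method": "jog_arm", "body": {
  "steps": [
    [8.5,-2.54,-0.19,0.23,0,0,0.0446],
    [8.5,-2.54,-0.19,0.23,0,0,0.0446],
    [8.5,-2.54,-0.19,0.23,0,0,0.0446],
    [8.5,-2.54,-0.19,0.23,0,0,0.0446],
    [8.5,-2.54,-0.19,0.23,0,0,0.0446],
    [8.5,-2.54,-0.19,0.23,0,0,0.0446],
    [8.5,-2.54,-0.19,0.23,0,0,0.0446],
    [8.5,-2.54,-0.19,0.23,0,0,0.0446]
  ]
}}

```text
t: 1.73
eef_pos: [0.5296, 0.308, 0.2671]
orientation: [0.53, 0.848, 0.0, 0.0]
force: [0.4, 0.5, -0.9]
width: 0.998
grip_force: 0.0
```

>>> {"method": "jog_arm", "body": {
  "steps": [
    [8.5,-2.54,-0.19,0.23,0,0,0.0446],
    [8.5,-2.54,-0.19,0.23,0,0,0.0446],
    [8.5,-2.54,-0.19,0.23,0,0,0.0446],
    [8.5,-2.54,-0.19,0.23,0,0,0.0446],
    [8.5,-2.54,-0.19,0.23,0,0,0.0446],
    [8.5,-2.54,-0.19,0.23,0,0,0.0446],
    [8.5,-2.54,-0.19,0.23,0,0,0.0446],
    [8.5,-2.54,-0.19,0.23,0,0,0.0446]
  ]
}}

```text
t: 2.4
eef_pos: [0.5744, 0.1101, 0.2487]
orientation: [0.672, 0.74, 0.0, 0.0]
force: [0.4, -0.3, -0.5]
width: 0.992
grip_force: 0.0
```

>>> {"method": "jog_arm", "body": {
  "steps": [
    [8.5,0.01,-0.01,1.37,0,0,0],
    [8.5,0.01,-0.01,1.37,0,0,0],
    [8.5,0.01,-0.01,1.37,0,0,0],
    [8.5,0.01,-0.01,1.37,0,0,0],
    [8.5,0.01,-0.01,1.37,0,0,0],
    [8.5,0.01,-0.01,1.37,0,0,0],
    [8.5,0.01,-0.01,1.37,0,0,0],
    [8.5,0.01,-0.01,1.37,0,0,0]
  ]
}}

```text
t: 3.07
eef_pos: [0.5734, 0.1121, 0.1385]
orientation: [0.671, 0.741, 0.0, 0.0]
force: [0.0, 0.2, -1.0]
width: 0.995
grip_force: 0.0
```

>>> {"method": "jog_arm", "body": {
  "steps": [
    [3,0,0,0,0,0,0],
    [3,0,0,0,0,0,0],
    [3,0,0,0,0,0,0],
    [3,0,0,0,0,0,0],
    [3,0,0,0,0,0,0],
    [3,0,0,0,0,0,0],
    [3,0,0,0,0,0,0],
    [3,0,0,0,0,0,0]
  ]
}}

```text
t: 3.73
eef_pos: [0.5727, 0.112, 0.1402]
orientation: [0.671, 0.741, -0.0, -0.0]
force: [-6.8, -0.9, 9.5]
width: 0.457
grip_force: 59.3
```

Gripped (about 39 mm). Now the arc.

>>> {"method": "jog_arm", "body": {
  "steps": [
    [3,0.08,0,-1.1,0,0,0],
    [3,0.22,0,-1.08,0,0,0],
    [3,0.37,0,-1.03,0,0,0],
    [3,0.51,0,-0.97,0,0,0],
    [3,0.64,0,-0.9,0,0,0],
    [3,0.75,0,-0.8,0,0,0],
    [3,0.86,0,-0.69,0,0,0],
    [3,0.94,0,-0.57,0,0,0]
  ]
}}

```text
t: 4.4
eef_pos: [0.5681, 0.1558, 0.2115]
orientation: [0.671, 0.741, -0.001, -0.0]
force: [-4.5, -1.9, -11.1]
width: 0.452
grip_force: 61.5
```

>>> {"method": "jog_arm", "body": {
  "steps": [
    [3,1.01,0,-0.43,0,0,0],
    [3,1.06,0,-0.29,0,0,0],
    [3,1.09,0,-0.14,0,0,0],
    [3,1.1,0,0.01,0,0,0],
    [3,1.09,0,0.16,0,0,0],
    [3,1.05,0,0.31,0,0,0],
    [3,1.0,0,0.45,0,0,0],
    [3,0.93,0,0.58,0,0,0]
  ]
}}

```text
t: 5.07
eef_pos: [0.5597, 0.2394, 0.2057]
orientation: [0.671, 0.741, -0.0, -0.0]
force: [-12.5, -2.6, 8.1]
width: 0.447
grip_force: 61.3
```

>>> {"method": "jog_arm", "body": {
  "steps": [
    [8.5,0,0,0,0,0,0],
    [8.5,0,0,0,0,0,0],
    [8.5,0,0,0,0,0,0],
    [8.5,0,0,-1,0,0,0],
    [8.5,0,0,-3,0,0,0],
    [8.5,0,0,-3,0,0,0],
    [8.5,0,0,-3,0,0,0],
    [8.5,0,0,0,0,0,0]
  ]
}}

```text
t: 5.73
eef_pos: [0.5632, 0.239, 0.3112]
orientation: [0.672, 0.741, 0.004, 0.002]
force: [1.6, -0.5, 0.9]
width: 0.995
grip_force: 0.0
```

```bash
cat >> h.py <<'E'
def wrist(p,R,q,L=.2):
    w=np.array(p)-L*R[:,2]; a=np.arctan2(w[1],w[0])
    M=(Ro.from_euler("Z",a)*Ro.from_euler("Y",q)).inv()*Ro.from_matrix(R)
    e=M.as_euler("ZYZ"); e[2]-=np.pi/2; return np.round([a,*((e+np.pi)%(2*np.pi)-np.pi)],2)
SL=np.array([.5135,-.109]); B=np.radians(-13); SY=np.array([np.cos(B),np.sin(B)]); SX=np.array([SY[1],-SY[0]])
E
python3 - <<'E'
from h import *
s,R=st(); j=s["joints"]
print(wrist(s["eef_pos"],R,j[1]+j[2]))
for q in (1.9,2.2,2.5):
  for nm,g,f,b in(("dock",dock(0,0,46),-UY,-UX),("dock",dock(0,0,46),UY,-UX),("slot-y",np.r_[SL,.063],SY,SX),("slot-y",np.r_[SL,.063],-SY,SX),("slot+y",np.r_[SL,.063],SY,-SX),("slot+y",np.r_[SL,.063],-SY,-SX)):
    print(q,nm,np.round(f,2),[list(map(float,wrist(tcp(g,ori(f,l,b)),ori(f,l,b),q))) for l in(30,45,60)])
c=Cam("top"); H,S,V=cv2.split(c.hsv)
m=np.zeros(V.shape,bool); m[200:242,320:358]=1
for z in (.0,.008):
  b=max(blobs(m&(V<75)),key=len); print(z,rect(c.at(b,z)))
c=Cam("scene"); c.crop("c4.png",225,165,130,100,6)
E
```

```text
t 5.73 p [0.5632 0.239  0.3112] 
R [[-0.098, 0.995, 0.009], [0.995, 0.098, 0.003], [0.002, 0.009, -1.0]] w 0.995 g 0.0 F [ 1.6 -0.5  0.9] j [ 0.35  0.42  1.69 -0.    1.03  0.25]
[ 0.4  -0.    1.03  0.3 ]
1.9 dock [1.  0.1] [[-0.03, 0.53, 1.35, -0.27], [-0.11, 0.77, 1.48, -0.38], [-0.18, 0.99, 1.63, -0.42]]
1.9 dock [-1.  -0.1] [[-0.03, 0.53, 1.35, 2.87], [-0.11, 0.77, 1.48, 2.76], [-0.18, 0.99, 1.63, 2.72]]
1.9 slot-y [ 0.97 -0.22] [[-0.45, 0.52, 1.39, -0.35], [-0.54, 0.74, 1.55, -0.45], [-0.61, 0.95, 1.71, -0.48]]
1.9 slot-y [-0.97  0.22] [[-0.45, 0.52, 1.39, 2.79], [-0.54, 0.74, 1.55, 2.69], [-0.61, 0.95, 1.71, 2.66]]
1.9 slot+y [ 0.97 -0.22] [[0.03, -0.51, 1.41, 0.38], [0.12, -0.73, 1.57, 0.47], [0.18, -0.94, 1.74, 0.5]]
1.9 slot+y [-0.97  0.22] [[0.03, -0.51, 1.41, -2.76], [0.12, -0.73, 1.57, -2.67], [0.18, -0.94, 1.74, -2.65]]
2.2 dock [1.  0.1] [[-0.03, 0.59, 1.09, -0.44], [-0.11, 0.81, 1.27, -0.6], [-0.18, 0.99, 1.47, -0.67]]
2.2 dock [-1.  -0.1] [[-0.03, 0.59, 1.09, 2.7], [-0.11, 0.81, 1.27, 2.55], [-0.18, 0.99, 1.47, 2.47]]
2.2 slot-y [ 0.97 -0.22] [[-0.45, 0.57, 1.14, -0.52
[... 417 characters left out ...]
.85, -0.66], [-0.11, 0.91, 1.07, -0.84], [-0.18, 1.04, 1.31, -0.93]]
2.5 dock [-1.  -0.1] [[-0.03, 0.72, 0.85, 2.48], [-0.11, 0.91, 1.07, 2.3], [-0.18, 1.04, 1.31, 2.21]]
2.5 slot-y [ 0.97 -0.22] [[-0.45, 0.68, 0.89, -0.72], [-0.54, 0.84, 1.12, -0.89], [-0.61, 0.96, 1.36, -0.97]]
2.5 slot-y [-0.97  0.22] [[-0.45, 0.68, 0.89, 2.42], [-0.54, 0.84, 1.12, 2.26], [-0.61, 0.96, 1.36, 2.17]]
2.5 slot+y [ 0.97 -0.22] [[0.03, -0.66, 0.9, 0.74], [0.12, -0.82, 1.13, 0.9], [0.18, -0.94, 1.38, 0.98]]
2.5 slot+y [-0.97  0.22] [[0.03, -0.66, 0.9, -2.4], [0.12, -0.82, 1.13, -2.24], [0.18, -0.94, 1.38, -2.16]]
0.0 (array([ 514. , -109.4]), 89.5, 68.4, -13.4)
0.008 (array([ 513.3, -108.4]), 88.9, 68.0, -13.4)
```

View pics/c4.png

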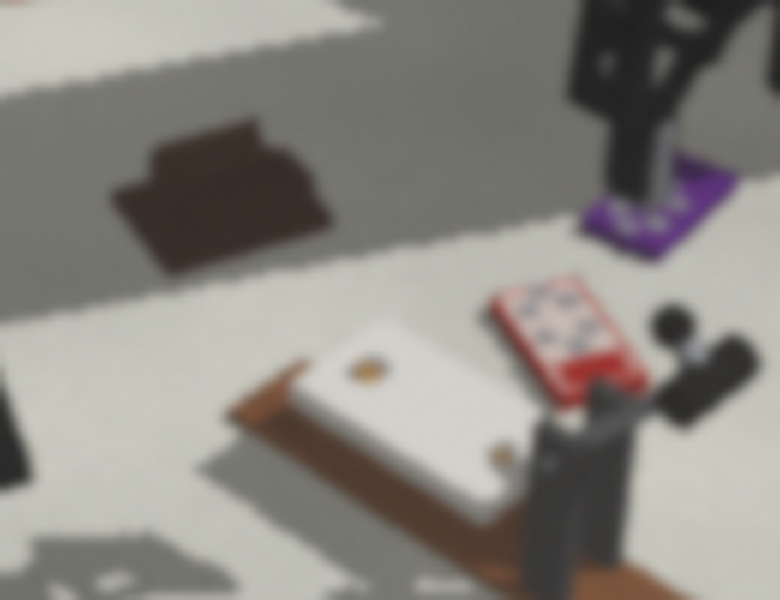

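Run:
```python
from h import *
s,R0=st(); p0=s["eef_pos"]
R1=ori(-UY,45,-UX); g=dock(0,0,46); pg=tcp(g,R1); pa=pg-R1[:,2]*.11
pm=dock(-60,0,330); rows(p0,R0,pm,R1,16); rows(pm,R1,pa,R1,8); rows(pa,R1,pg,R1,8); print(pa,pg,R1.round(3))
```

```text
t 5.83 p [0.5617 0.2384 0.3065] 
R [[-0.098, 0.995, 0.004], [0.995, 0.098, 0.001], [0.001, 0.004, -1.0]] w 0.997 g 0.0 F [-0.3 -0.4 -0. ] j [ 0.35  0.42  1.69 -0.    1.03  0.25]
16 x [-1.069, -0.005, -0.575] [0.0002, 0.049, 0.0001] |t| 1.21 ang 0.049
8 x [-1.98, 0.0, 0.991] [0.0, 0.0, 0.0] |t| 2.21 ang 0.000
8 x [-0.0, -0.0, 1.375] [0.0, 0.0, 0.0] |t| 1.38 ang 0.000
[ 0.58451625 -0.00421206  0.16196551] [0.57692608 0.07319847 0.08418377] [[-0.069  0.995 -0.069]
 [ 0.704  0.098  0.704]
 [ 0.707  0.    -0.707]]
```

>>> {"method": "jog_arm", "body": {
  "steps": [
    [8.5,-1.07,0,-0.57,0,0.0491,0],
    [8.5,-1.07,0,-0.57,0,0.0491,0],
    [8.5,-1.07,0,-0.57,0,0.0491,0],
    [8.5,-1.07,0,-0.57,0,0.0491,0],
    [8.5,-1.07,0,-0.57,0,0.0491,0],
    [8.5,-1.07,0,-0.57,0,0.0491,0],
    [8.5,-1.07,0,-0.57,0,0.0491,0],
    [8.5,-1.07,0,-0.57,0,0.0491,0]
  ]
}}

```text
t: 6.5
eef_pos: [0.5696, 0.1466, 0.3339]
orientation: [0.659, 0.727, 0.132, -0.146]
force: [-0.5, -0.1, 0.4]
width: 0.999
grip_force: 0.0
```

>>> {"method": "jog_arm", "body": {
  "steps": [
    [8.5,-1.07,0,-0.57,0,0.0491,0],
    [8.5,-1.07,0,-0.57,0,0.0491,0],
    [8.5,-1.07,0,-0.57,0,0.0491,0],
    [8.5,-1.07,0,-0.57,0,0.0491,0],
    [8.5,-1.07,0,-0.57,0,0.0491,0],
    [8.5,-1.07,0,-0.57,0,0.0491,0],
    [8.5,-1.07,0,-0.57,0,0.0491,0],
    [8.5,-1.07,0,-0.57,0,0.0491,0]
  ]
}}

```text
t: 7.17
eef_pos: [0.5791, 0.0508, 0.3264]
orientation: [0.62, 0.684, 0.258, -0.285]
force: [0.6, -0.9, 0.0]
width: 0.993
grip_force: 0.0
```

>>> {"method": "jog_arm", "body": {
  "steps": [
    [8.5,-1.98,0,0.99,0,0,0],
    [8.5,-1.98,0,0.99,0,0,0],
    [8.5,-1.98,0,0.99,0,0,0],
    [8.5,-1.98,0,0.99,0,0,0],
    [8.5,-1.98,0,0.99,0,0,0],
    [8.5,-1.98,0,0.99,0,0,0],
    [8.5,-1.98,0,0.99,0,0,0],
    [8.5,-1.98,0,0.99,0,0,0]
  ]
}}

```text
t: 7.83
eef_pos: [0.5842, -0.0044, 0.1572]
orientation: [0.621, 0.684, 0.257, -0.284]
force: [0.6, 0.4, 0.1]
width: 0.994
grip_force: 0.0
```

Run:
```python
from h import *
s,R0=st(); p0=s["eef_pos"]
R1=ori(-UY,45,-UX); g=dock(0,0,46); pg=tcp(g,R1); rows(p0,R0,pg,R1,8)
```

```text
t 7.83 p [ 0.5842 -0.0044  0.1572] 
R [[-0.068, 0.995, -0.07], [0.703, 0.098, 0.704], [0.707, -0.001, -0.707]] w 0.994 g 0.0 F [0.6 0.4 0.1] j [-0.39  0.76  1.77  0.74  1.18 -0.98]
8 x [0.043, 0.004, 1.335] [-0.0001, -0.0001, -0.0001] |t| 1.34 ang 0.000
```

>>> {"method": "jog_arm", "body": {
  "steps": [
    [8.5,0,0,1.5,0,0,0],
    [8.5,0,0,1.5,0,0,0],
    [8.5,0,0,1.5,0,0,0],
    [8.5,0,0,1.5,0,0,0],
    [8.5,0,0,1.5,0,0,0],
    [8.5,0,0,1.2,0,0,0],
    [8.5,0,0,0,0,0,0],
    [8.5,0,0,0,0,0,0]
  ]
}}

```text
t: 8.5
eef_pos: [0.5784, 0.0581, 0.0971]
orientation: [0.62, 0.685, 0.257, -0.284]
force: [0.5, -0.3, -0.6]
width: 0.992
grip_force: 0.0
```

Run:
```python
from h import *
s,R0=st(); p0=s["eef_pos"]
R1=ori(-UY,45,-UX); g=dock(0,0,46); pg=tcp(g,R1); rows(p0,R0,pg,R1,4)
```

```text
t 8.50 p [0.5784 0.0581 0.0971] 
R [[-0.07, 0.995, -0.071], [0.703, 0.1, 0.704], [0.707, -0.001, -0.707]] w 0.992 g 0.0 F [ 0.5 -0.3 -0.6] j [-0.3   0.83  1.83  0.85  1.05 -1.06]
4 x [0.039, 0.001, 0.497] [-0.0005, -0.0001, 0.0003] |t| 0.50 ang 0.001
```

>>> {"method": "jog_arm", "body": {
  "steps": [
    [8.5,0.04,0,0.5,0,0,0],
    [8.5,0.04,0,0.5,0,0,0],
    [8.5,0.04,0,0.5,0,0,0],
    [8.5,0.04,0,0.5,0,0,0],
    [8.5,0,0,0,0,0,0],
    [5,0,0,0,0,0,0],
    [5,0,0,0,0,0,0],
    [5,0,0,0,0,0,0]
  ]
}}

```text
t: 9.17
eef_pos: [0.5773, 0.0723, 0.0846]
orientation: [0.62, 0.685, 0.257, -0.284]
force: [0.4, 0.5, -1.2]
width: 0.689
grip_force: 64.3
```

>>> {"method": "jog_arm", "body": {
  "steps": [
    [5,0,0,0,0,0,0],
    [5,0,0,0,0,0,0],
    [5,0,0,0,0,0,0],
    [5,0,0,0,0,0,0],
    [5,0,0,0,0,0,0],
    [5,0,0,0,0,0,0],
    [5,0,0,0,0,0,0],
    [5,0,0,0,0,0,0]
  ]
}}

```text
t: 9.83
eef_pos: [0.5773, 0.0723, 0.0846]
orientation: [0.62, 0.685, 0.257, -0.284]
force: [-1.4, -2.6, 5.3]
width: 0.689
grip_force: 64.9
```

Run:
```python
from h import *
s,R0=st(); p0=s["eef_pos"]
R1=ori(-UY,45,-UX); g=dock(0,0,46)
print("plate in tool",R0.T@(g-p0)*1000, "normal",R0.T@[0,0,1])
```

```text
t 9.83 p [0.5773 0.0723 0.0846] 
R [[-0.07, 0.995, -0.069], [0.703, 0.098, 0.704], [0.707, 0.0, -0.707]] w 0.689 g 64.9 F [-1.4 -2.6  5.3] j [-0.28  0.85  1.84  0.88  1.02 -1.08]
plate in tool [ 0.34801735 -0.29892072 54.97363656] normal [ 7.07275155e-01  4.39370645e-04 -7.06938230e-01]
```

>>> {"method": "jog_arm", "body": {
  "steps": [
    [5,0.2,0,-0.2,0,0,0],
    [5,0.4,0,-0.4,0,0,0],
    [5,0.8,0,-0.8,0,0,0],
    [5,1.2,0,-1.2,0,0,0],
    [5,1.4,0,-1.4,0,0,0],
    [5,1.4,0,-1.4,0,0,0],
    [5,1.4,0,-1.4,0,0,0],
    [5,1,0,-1,0,0,0]
  ]
}}

```text
t: 10.5
eef_pos: [0.5774, 0.0724, 0.1971]
orientation: [0.62, 0.685, 0.257, -0.283]
force: [0.7, -0.8, -0.3]
width: 0.688
grip_force: 64.4
```

```bash
cat >> h.py <<'E'
PT=np.array([.0003,0,.055])
E
python3 - <<'E'
from h import *
s,R0=st(); p0=s["eef_pos"]
c=Cam("scene")
C=[np.r_[SL+a*.035*SX+b*.045*SY,.004] for a in(-1,1) for b in(-1,1)]; print(c.px(C).round(1).tolist())
# wall tops: ends of lips
print("seen (243.7,197.5),(253.7,210.8),(280.3,201.7)")
R1=ori(SY,45,-SX); pa=np.r_[SL,.063+.11]-R1@PT; rows(p0,R0,pa,R1,24); rows(pa,R1,pa-[0,0,.11],R1,8); print(pa)
H,S,V=cv2.split(c.hsv); m=np.zeros(V.shape,bool); m[178:215,238:285]=1
b=max(blobs(m&(V<75)&(S>50)),key=len); print(cv2.approxPolyDP(b.reshape(-1,1,2),1.5,True)[:,0].tolist())
E
```

```text
t 10.50 p [0.5774 0.0724 0.1971] 
R [[-0.071, 0.995, -0.069], [0.704, 0.098, 0.703], [0.707, 0.001, -0.707]] w 0.688 g 64.4 F [ 0.7 -0.8 -0.3] j [-0.28  0.67  1.83  0.81  1.15 -0.91]
[[279.9, 201.9], [252.4, 210.1], [269.5, 189.9], [242.7, 197.5]]
seen (243.7,197.5),(253.7,210.8),(280.3,201.7)
24 x [-0.679, -0.203, -0.082] [0.0001, -0.0648, 0.0151] |t| 0.71 ang 0.067
8 x [0.972, 0.0, 0.972] [0.0, 0.0, 0.0] |t| 1.38 ang 0.000
[ 0.52220082 -0.07131259  0.212103  ]
[[245, 197], [252, 208], [278, 202], [274, 198], [268, 197], [261, 187], [251, 190], [251, 194]]
```

>>> {"method": "jog_arm", "body": {
  "steps": [
    [5,-0.68,-0.2,-0.08,0,-0.0648,0.0151],
    [5,-0.68,-0.2,-0.08,0,-0.0648,0.0151],
    [5,-0.68,-0.2,-0.08,0,-0.0648,0.0151],
    [5,-0.68,-0.2,-0.08,0,-0.0648,0.0151],
    [5,-0.68,-0.2,-0.08,0,-0.0648,0.0151],
    [5,-0.68,-0.2,-0.08,0,-0.0648,0.0151],
    [5,-0.68,-0.2,-0.08,0,-0.0648,0.0151],
    [5,-0.68,-0.2,-0.08,0,-0.0648,0.0151]
  ]
}}

```text
t: 11.22
eef_pos: [0.5632, 0.0223, 0.1722]
orientation: [0.706, 0.696, 0.071, -0.112]
force: [-0.3, 0.5, -1.6]
width: 0.692
grip_force: 64.5
```

>>> {"method": "jog_arm", "body": {
  "steps": [
    [5,-0.68,-0.2,-0.08,0,-0.0648,0.0151],
    [5,-0.68,-0.2,-0.08,0,-0.0648,0.0151],
    [5,-0.68,-0.2,-0.08,0,-0.0648,0.0151],
    [5,-0.68,-0.2,-0.08,0,-0.0648,0.0151],
    [5,-0.68,-0.2,-0.08,0,-0.0648,0.0151],
    [5,-0.68,-0.2,-0.08,0,-0.0648,0.0151],
    [5,-0.68,-0.2,-0.08,0,-0.0648,0.0151],
    [5,-0.68,-0.2,-0.08,0,-0.0648,0.0151]
  ]
}}

```text
t: 11.88
eef_pos: [0.5445, -0.0307, 0.178]
orientation: [0.741, 0.658, -0.119, 0.066]
force: [-0.8, 0.1, -1.9]
width: 0.69
grip_force: 64.5
```

>>> {"method": "jog_arm", "body": {
  "steps": [
    [5,-0.68,-0.2,-0.08,0,-0.0648,0.0151],
    [5,-0.68,-0.2,-0.08,0,-0.0648,0.0151],
    [5,-0.68,-0.2,-0.08,0,-0.0648,0.0151],
    [5,-0.68,-0.2,-0.08,0,-0.0648,0.0151],
    [5,-0.68,-0.2,-0.08,0,-0.0648,0.0151],
    [5,-0.68,-0.2,-0.08,0,-0.0648,0.0151],
    [5,-0.68,-0.2,-0.08,0,-0.0648,0.0151],
    [5,-0.68,-0.2,-0.08,0,-0.0648,0.0151]
  ]
}}

```text
t: 12.55
eef_pos: [0.5223, -0.0716, 0.2096]
orientation: [0.723, 0.574, -0.3, 0.239]
force: [0.2, 0.6, -1.7]
width: 0.692
grip_force: 64.6
```

>>> {"method": "jog_arm", "body": {
  "steps": [
    [5,0,0,0,0,0,0],
    [5,0,0,0,0,0,0],
    [5,0,0,0,0,0,0],
    [5,0,0,0,0,0,0],
    [5,0,0,0,0,0,0],
    [5,0,0,0,0,0,0],
    [5,0,0,0,0,0,0],
    [5,0,0,0,0,0,0]
  ]
}}

```text
t: 13.22
eef_pos: [0.5225, -0.0717, 0.2092]
orientation: [0.724, 0.575, -0.299, 0.238]
force: [-0.2, 0.4, -2.4]
width: 0.694
grip_force: 64.6
```

Run:
```python
from h import *
s,R0=st(); p0=s["eef_pos"]
R1=ori(SY,45,-SX); pa=np.r_[SL,.063+.05]-R1@PT; rows(p0,R0,pa,R1,8); print("plate",p0+R0@PT)
c=Cam("scene"); c.crop("c5.png",200,130,130,100,6)
```

```text
t 13.22 p [ 0.5225 -0.0717  0.2092] 
R [[0.16, 0.974, -0.16], [0.689, -0.226, -0.688], [-0.706, 0.0, -0.708]] w 0.694 g 64.6 F [-0.2  0.4 -2.4] j [ 0.18  0.63  1.89 -0.79  1.15  0.94]
8 x [0.507, -0.004, 0.503] [-0.0001, -0.0001, -0.0001] |t| 0.71 ang 0.000
plate [ 0.51372884 -0.10929832  0.17009242]
```

View pics/c5.png

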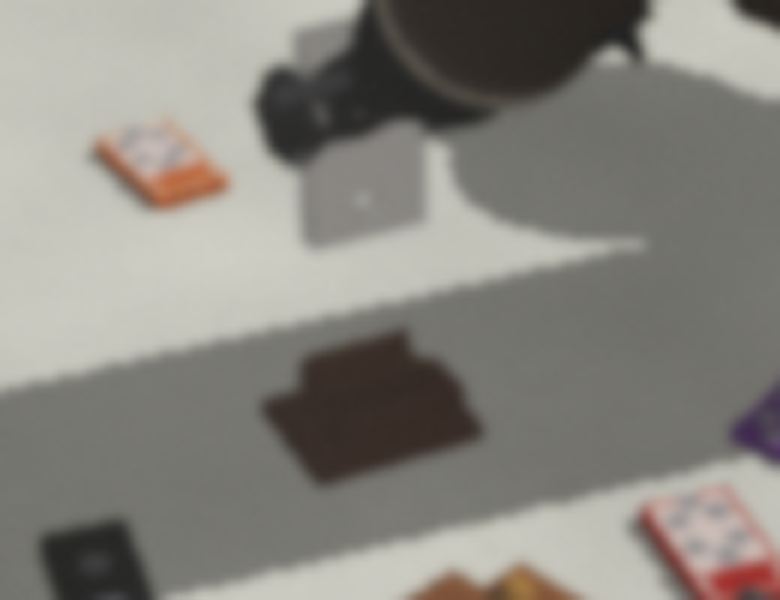

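>>> {"method": "jog_arm", "body": {
  "steps": [
    [5,0.51,0,0.5,0,0,0],
    [5,0.51,0,0.5,0,0,0],
    [5,0.51,0,0.5,0,0,0],
    [5,0.51,0,0.5,0,0,0],
    [5,0.51,0,0.5,0,0,0],
    [5,0.51,0,0.5,0,0,0],
    [5,0.51,0,0.5,0,0,0],
    [5,0.51,0,0.5,0,0,0]
  ]
}}

```text
t: 13.93
eef_pos: [0.5225, -0.071, 0.1512]
orientation: [0.723, 0.575, -0.3, 0.238]
force: [0.7, -0.5, -1.5]
width: 0.691
grip_force: 64.6
```

>>> {"method": "jog_arm", "body": {
  "steps": [
    [5,0.25,0,0.25,0,0,0],
    [5,0.25,0,0.25,0,0,0],
    [5,0.25,0,0.25,0,0,0],
    [5,0.25,0,0.25,0,0,0],
    [5,0.25,0,0.25,0,0,0],
    [5,0.25,0,0.25,0,0,0],
    [5,0.25,0,0.25,0,0,0],
    [5,0,0,0,0,0,0]
  ]
}}

```text
t: 14.6
eef_pos: [0.5224, -0.071, 0.1267]
orientation: [0.723, 0.575, -0.3, 0.238]
force: [0.1, 0.4, -1.9]
width: 0.687
grip_force: 64.6
```

Run:
```python
from h import *
s,R0=st(); p0=s["eef_pos"]; q=p0+R0@PT
print("plate",q,"slot err x,y mm",(q[:2]-SL)@SX*1000,(q[:2]-SL)@SY*1000, "torque",s["torque"])
```

```text
t 14.60 p [ 0.5224 -0.071   0.1267] 
R [[0.159, 0.974, -0.16], [0.689, -0.226, -0.688], [-0.707, -0.001, -0.707]] w 0.687 g 64.6 F [ 0.1  0.4 -1.9] j [ 0.18  0.76  1.91 -0.85  1.04  1.07]
plate [ 0.51362231 -0.10861618  0.08755766] slot err x,y mm -0.40149705571533983 0.032829233150688884 torque [ 0.46534674 -0.11415378 -0.02858867]
```

>>> {"method": "jog_arm", "body": {
  "steps": [
    [5,0.25,0,0.25,0,0,0],
    [5,0.25,0,0.25,0,0,0],
    [5,0.25,0,0.25,0,0,0],
    [5,0.25,0,0.25,0,0,0],
    [5,0.25,0,0.25,0,0,0],
    [5,0.25,0,0.25,0,0,0],
    [5,0.1,0,0.1,0,0,0],
    [5,0,0,0,0,0,0]
  ]
}}

```text
t: 15.27
eef_pos: [0.5224, -0.071, 0.1042]
orientation: [0.723, 0.575, -0.3, 0.238]
force: [0.2, -0.2, -2.2]
width: 0.692
grip_force: 64.6
```

Run:
```python
from h import *
s,R0=st(); p0=s["eef_pos"]; q=p0+R0@PT
print("plate",q,"slot err x,y mm",(q[:2]-SL)@SX*1000,(q[:2]-SL)@SY*1000, "torque",s["torque"])
```

```text
t 15.27 p [ 0.5224 -0.071   0.1042] 
R [[0.159, 0.974, -0.16], [0.689, -0.226, -0.688], [-0.707, -0.001, -0.707]] w 0.692 g 64.6 F [ 0.2 -0.2 -2.2] j [ 0.18  0.8   1.91 -0.87  1.02  1.1 ]
plate [ 0.51366352 -0.10862228  0.06511242] slot err x,y mm -0.40482144168494955 0.07435893637939951 torque [ 0.49624828 -0.09365383 -0.013388  ]
```

>>> {"method": "jog_arm", "body": {
  "steps": [
    [5,0.1,0,0.1,0,0,0],
    [5,0.04,0,0.04,0,0,0],
    [8.5,0,0,0,0,0,0],
    [8.5,0,0,0,0,0,0],
    [8.5,0,0,0,0,0,0],
    [8.5,0,0,0,0,0,0],
    [8.5,0,0,0,0,0,0],
    [8.5,0,0,-1,0,0,0]
  ]
}}

```text
t: 15.93
eef_pos: [0.5233, -0.0647, 0.1092]
orientation: [0.723, 0.575, -0.3, 0.237]
force: [-1.2, -0.0, -0.1]
width: 0.992
grip_force: 0.0
```

>>> {"method": "jog_arm", "body": {
  "steps": [
    [8.5,0,0,-1.4,0,0,0],
    [8.5,0,0,-1.6,0,0,0],
    [8.5,0,0,-1.6,0,0,0],
    [8.5,0,0,-1.6,0,0,0],
    [8.5,0,0,-1.6,0,0,0],
    [8.5,0,0,-1.6,0,0,0],
    [8.5,0,0,-1.6,0,0,0],
    [8.5,0,0,0,0,0,0]
  ]
}}

```text
t: 16.6
eef_pos: [0.5433, 0.0144, 0.1902]
orientation: [0.724, 0.575, -0.297, 0.239]
force: [1.1, 0.9, 0.7]
width: 0.997
grip_force: 0.0
```

Run:
```python
from h import *
s,R0=st(); p0=s["eef_pos"]
R2=ori(SY,45,SX); g=np.array([.5136,-.1086,.063]); pg=g-R2@[0,0,.055]; pa=pg-R2[:,2]*.12
rows(p0,R0,pa,R2,16); rows(pa,R2,pg,R2,8)
c=Cam("scene"); c.crop("c6.png",200,130,130,100,6)
```

```text
t 16.60 p [0.5433 0.0144 0.1902] 
R [[0.161, 0.975, -0.156], [0.691, -0.224, -0.687], [-0.705, 0.003, -0.709]] w 0.997 g 0.0 F [1.1 0.9 0.7] j [ 0.31  0.7   1.79 -0.7   1.22  0.98]
16 x [-1.733, -0.007, 0.106] [0.0002, 0.098, 0.0001] |t| 1.74 ang 0.098
8 x [0.0, -0.0, 1.5] [0.0, 0.0, 0.0] |t| 1.50 ang 0.000
```

View pics/c6.png

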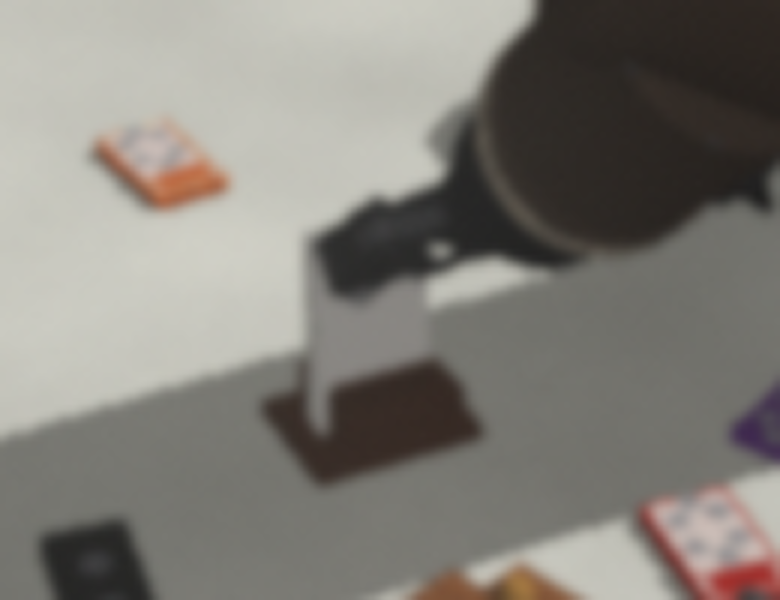

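The plate stands upright in the slot, white face towards +y. Next I swing the gripper over to the green side.

>>> {"method": "jog_arm", "body": {
  "steps": [
    [8.5,-1.73,0,0.1,0,0.098,0],
    [8.5,-1.73,0,0.1,0,0.098,0],
    [8.5,-1.73,0,0.1,0,0.098,0],
    [8.5,-1.73,0,0.1,0,0.098,0],
    [8.5,-1.73,0,0.1,0,0.098,0],
    [8.5,-1.73,0,0.1,0,0.098,0],
    [8.5,-1.73,0,0.1,0,0.098,0],
    [8.5,-1.73,0,0.1,0,0.098,0]
  ]
}}

```text
t: 17.32
eef_pos: [0.5135, -0.1107, 0.2392]
orientation: [0.783, 0.622, 0.001, 0.001]
force: [0.4, 0.1, -0.1]
width: 0.995
grip_force: 0.0
```

>>> {"method": "jog_arm", "body": {
  "steps": [
    [8.5,-1.73,0,0.1,0,0.098,0],
    [8.5,-1.73,0,0.1,0,0.098,0],
    [8.5,-1.73,0,0.1,0,0.098,0],
    [8.5,-1.73,0,0.1,0,0.098,0],
    [8.5,-1.73,0,0.1,0,0.098,0],
    [8.5,-1.73,0,0.1,0,0.098,0],
    [8.5,-1.73,0,0.1,0,0.098,0],
    [8.5,-1.73,0,0.1,0,0.098,0]
  ]
}}

```text
t: 17.98
eef_pos: [0.485, -0.2322, 0.1863]
orientation: [0.724, 0.575, 0.299, -0.236]
force: [1.2, 0.2, -0.1]
width: 0.995
grip_force: 0.0
```

>>> {"method": "jog_arm", "body": {
  "steps": [
    [8.5,0,0,1,0,0,0],
    [8.5,0,0,1,0,0,0],
    [8.5,0,0,1,0,0,0],
    [8.5,0,0,1,0,0,0],
    [8.5,0,0,0,0,0,0],
    [8.5,0,0,0,0,0,0],
    [8.5,0,0,0,0,0,0],
    [8.5,0,0,0,0,0,0]
  ]
}}

```text
t: 18.65
eef_pos: [0.492, -0.2035, 0.1584]
orientation: [0.725, 0.576, 0.296, -0.235]
force: [0.1, -0.4, 0.2]
width: 1.001
grip_force: 0.0
```

Run:
```python
from h import *
s,R0=st(); p0=s["eef_pos"]
R2=ori(SY,45,SX); g=np.array([.5136,-.1086,.063]); pg=g-R2@[0,0,.055]
rows(p0,R0,pg,R2,8)
```

```text
t 18.65 p [ 0.492  -0.2035  0.1584] 
R [[0.161, 0.974, 0.158], [0.696, -0.225, 0.682], [0.7, 0.0, -0.714]] w 1.001 g 0.0 F [ 0.1 -0.4  0.2] j [-0.79  0.72  1.86  0.7   1.15 -1.06]
8 x [0.022, -0.004, 1.016] [0.0, 0.0012, -0.0] |t| 1.02 ang 0.001
```

>>> {"method": "jog_arm", "body": {
  "steps": [
    [8.5,0.02,0,1.02,0,0.0012,0],
    [8.5,0.02,0,1.02,0,0.0012,0],
    [8.5,0.02,0,1.02,0,0.0012,0],
    [8.5,0.02,0,1.02,0,0.0012,0],
    [8.5,0.02,0,1.02,0,0.0012,0],
    [8.5,0.02,0,1.02,0,0.0012,0],
    [8.5,0.02,0,1.02,0,0.0012,0],
    [8.5,0.02,0,1.02,0,0.0012,0]
  ]
}}

```text
t: 19.32
eef_pos: [0.5049, -0.1456, 0.1001]
orientation: [0.723, 0.574, 0.3, -0.239]
force: [-0.2, -0.3, 1.4]
width: 0.992
grip_force: 0.0
```

>>> {"method": "jog_arm", "body": {
  "steps": [
    [8.5,0,0,0,0,0,0],
    [5,0,0,0,0,0,0],
    [5,0,0,0,0,0,0],
    [5,0,0,0,0,0,0],
    [5,0,0,0,0,0,0],
    [5,0,0,0,0,0,0],
    [5,0,0,0,0,0,0],
    [5,0,0,0,0,0,0]
  ]
}}

```text
t: 19.98
eef_pos: [0.505, -0.1468, 0.1013]
orientation: [0.723, 0.574, 0.3, -0.238]
force: [-0.4, -0.6, 5.9]
width: 0.688
grip_force: 64.7
```

Run:
```python
from h import *
s,R0=st(); p0=s["eef_pos"]
g=np.array([.5136,-.1086,.063])
print("plate in tool",R0.T@(g-p0)*1000,"green n",R0.T@np.r_[SX,0],"thick",R0.T@[0,0,1], s["torque"])
```

```text
t 19.98 p [ 0.505  -0.1468  0.1013] 
R [[0.16, 0.974, 0.16], [0.688, -0.226, 0.689], [0.708, -0.0, -0.707]] w 0.688 g 64.7 F [-0.4 -0.6  5.9] j [-0.71  0.8   1.93  0.82  1.03 -1.14]
plate in tool [ 0.5301505  -0.3012396  54.77614281] green n [-0.70660076  0.00145102 -0.70761095] thick [ 7.07611479e-01 -2.01031767e-04 -7.06601694e-01] [ 0.09124379  0.00906319 -0.06632744]
```

>>> {"method": "jog_arm", "body": {
  "steps": [
    [5,0.3,0,-0.3,0,0,0],
    [5,0.6,0,-0.6,0,0,0],
    [5,1.2,0,-1.2,0,0,0],
    [5,1.4,0,-1.4,0,0,0],
    [5,1.4,0,-1.4,0,0,0],
    [5,1.4,0,-1.4,0,0,0],
    [5,1.4,0,-1.4,0,0,0],
    [5,1.4,0,-1.4,0,0,0]
  ]
}}

```text
t: 20.65
eef_pos: [0.5047, -0.1465, 0.2311]
orientation: [0.723, 0.575, 0.299, -0.238]
force: [0.1, -0.6, -2.6]
width: 0.689
grip_force: 64.5
```

>>> {"method": "jog_arm", "body": {
  "steps": [
    [5,0,0,0,0,0,0.1],
    [5,0,0,0,0,0,0.1],
    [5,0,0,0,0,0,0.1],
    [5,0,0,0,0,0,0.1],
    [5,0,0,0,0,0,0.1],
    [5,0,0,0,0,0,0.1],
    [5,0,0,0,0,0,0.1],
    [5,0,0,0,0,0,0.1]
  ]
}}

```text
t: 21.32
eef_pos: [0.5047, -0.1466, 0.2302]
orientation: [0.891, 0.245, 0.182, -0.337]
force: [-0.9, 0.6, -1.6]
width: 0.687
grip_force: 64.5
```

>>> {"method": "jog_arm", "body": {
  "steps": [
    [5,0,0,0,0,0,0.1],
    [5,0,0,0,0,0,0.1],
    [5,0,0,0,0,0,0.1],
    [5,0,0,0,0,0,0.1],
    [5,0,0,0,0,0,0.1],
    [5,0,0,0,0,0,0.1],
    [5,0,0,0,0,0,0.1],
    [5,0,0,0,0,0,0.1]
  ]
}}

```text
t: 21.98
eef_pos: [0.5047, -0.1465, 0.2301]
orientation: [0.916, -0.121, 0.037, -0.381]
force: [0.5, 0.9, -0.6]
width: 0.692
grip_force: 64.5
```

```bash
cat >> h.py <<'E'
PT2=np.array([.0005,0,.0548]); R3=ori(UY,45,-UX)
E
python3 - <<'E'
from h import *
s,R0=st(); p0=s["eef_pos"]; print(R3@[-.707,0,-.707],R3@[.707,0,-.707],-UX)
pa=dock(0,0,46+90)-R3@PT2; rows(p0,R0,pa,R3,24)
E
```

```text
t 21.98 p [ 0.5047 -0.1465  0.2301] 
R [[0.968, -0.194, 0.159], [-0.249, -0.68, 0.689], [-0.025, -0.707, -0.707]] w 0.692 g 64.5 F [ 0.5  0.9 -0.6] j [-0.71  0.59  1.9   0.74  1.2   0.65]
[-1.11562455e-17  6.02944164e-17  9.99848989e-01] [ 9.75681636e-02 -9.95077109e-01  1.40749109e-16] [ 0.0975829 -0.9952274]
24 x [-0.211, -0.58, 0.794] [-0.0074, -0.0071, 0.0541] |t| 1.01 ang 0.055
```

>>> {"method": "jog_arm", "body": {
  "steps": [
    [5,-0.21,-0.58,0.79,-0.0074,-0.0071,0.0541],
    [5,-0.21,-0.58,0.79,-0.0074,-0.0071,0.0541],
    [5,-0.21,-0.58,0.79,-0.0074,-0.0071,0.0541],
    [5,-0.21,-0.58,0.79,-0.0074,-0.0071,0.0541],
    [5,-0.21,-0.58,0.79,-0.0074,-0.0071,0.0541],
    [5,-0.21,-0.58,0.79,-0.0074,-0.0071,0.0541],
    [5,-0.21,-0.58,0.79,-0.0074,-0.0071,0.0541],
    [5,-0.21,-0.58,0.79,-0.0074,-0.0071,0.0541]
  ]
}}

```text
t: 22.65
eef_pos: [0.5147, -0.0676, 0.2182]
orientation: [0.88, -0.304, -0.075, -0.356]
force: [0.1, -0.8, -1.5]
width: 0.687
grip_force: 64.5
```

>>> {"method": "jog_arm", "body": {
  "steps": [
    [5,-0.21,-0.58,0.79,-0.0074,-0.0071,0.0541],
    [5,-0.21,-0.58,0.79,-0.0074,-0.0071,0.0541],
    [5,-0.21,-0.58,0.79,-0.0074,-0.0071,0.0541],
    [5,-0.21,-0.58,0.79,-0.0074,-0.0071,0.0541],
    [5,-0.21,-0.58,0.79,-0.0074,-0.0071,0.0541],
    [5,-0.21,-0.58,0.79,-0.0074,-0.0071,0.0541],
    [5,-0.21,-0.58,0.79,-0.0074,-0.0071,0.0541],
    [5,-0.21,-0.58,0.79,-0.0074,-0.0071,0.0541]
  ]
}}

```text
t: 23.32
eef_pos: [0.5401, 0.0065, 0.2018]
orientation: [0.802, -0.473, -0.183, -0.314]
force: [0.7, -1.0, -2.0]
width: 0.687
grip_force: 64.4
```

>>> {"method": "jog_arm", "body": {
  "steps": [
    [5,-0.21,-0.58,0.79,-0.0074,-0.0071,0.0541],
    [5,-0.21,-0.58,0.79,-0.0074,-0.0071,0.0541],
    [5,-0.21,-0.58,0.79,-0.0074,-0.0071,0.0541],
    [5,-0.21,-0.58,0.79,-0.0074,-0.0071,0.0541],
    [5,-0.21,-0.58,0.79,-0.0074,-0.0071,0.0541],
    [5,-0.21,-0.58,0.79,-0.0074,-0.0071,0.0541],
    [5,-0.21,-0.58,0.79,-0.0074,-0.0071,0.0541],
    [5,-0.21,-0.58,0.79,-0.0074,-0.0071,0.0541]
  ]
}}

```text
t: 23.98
eef_pos: [0.5768, 0.0728, 0.1758]
orientation: [0.685, -0.62, -0.283, -0.257]
force: [0.3, -0.6, -1.5]
width: 0.687
grip_force: 64.5
```

>>> {"method": "jog_arm", "body": {
  "steps": [
    [5,0,0,0,0,0,0],
    [5,0,0,0,0,0,0],
    [5,0,0,0,0,0,0],
    [5,0,0,0,0,0,0],
    [5,0,0,0,0,0,0],
    [5,0,0,0,0,0,0],
    [5,0,0,0,0,0,0],
    [5,0,0,0,0,0,0]
  ]
}}

```text
t: 24.65
eef_pos: [0.5767, 0.0722, 0.1754]
orientation: [0.686, -0.619, -0.282, -0.257]
force: [0.7, -0.4, -0.1]
width: 0.69
grip_force: 64.6
```

Run:
```python
from h import *
s,R0=st(); p0=s["eef_pos"]
pa=dock(0,0,46+15)-R3@PT2; rows(p0,R0,pa,R3,8)
c=Cam("scene"); c.crop("c7.png",225,130,130,100,6)
```

```text
t 24.65 p [0.5767 0.0722 0.1754] 
R [[0.074, -0.995, -0.069], [-0.704, -0.101, 0.703], [-0.706, -0.004, -0.708]] w 0.690 g 64.6 F [ 0.7 -0.4 -0.1] j [-0.28  0.71  1.83  0.82  1.12  2.19]
8 x [0.659, -0.002, 0.672] [-0.0, -0.0001, 0.0007] |t| 0.94 ang 0.001
```

View pics/c7.png

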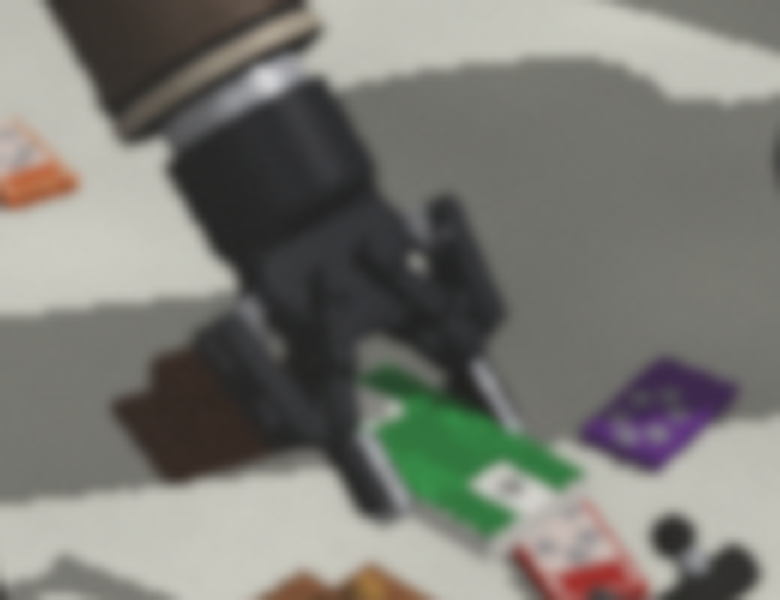

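Green face up over the station. Now the descent.

>>> {"method": "jog_arm", "body": {
  "steps": [
    [5,0.66,0,0.67,0,0,0.0007],
    [5,0.66,0,0.67,0,0,0.0007],
    [5,0.66,0,0.67,0,0,0.0007],
    [5,0.66,0,0.67,0,0,0.0007],
    [5,0.66,0,0.67,0,0,0.0007],
    [5,0.66,0,0.67,0,0,0.0007],
    [5,0.66,0,0.67,0,0,0.0007],
    [5,0.66,0,0.67,0,0,0.0007]
  ]
}}

```text
t: 25.37
eef_pos: [0.5767, 0.0729, 0.0989]
orientation: [0.684, -0.621, -0.283, -0.257]
force: [0.4, -1.2, -2.1]
width: 0.687
grip_force: 64.7
```

>>> {"method": "jog_arm", "body": {
  "steps": [
    [5,0.14,0,0.14,0,0,0],
    [5,0.14,0,0.14,0,0,0],
    [5,0.14,0,0.14,0,0,0],
    [5,0.14,0,0.14,0,0,0],
    [5,0,0,0,0,0,0],
    [5,0,0,0,0,0,0],
    [5,0,0,0,0,0,0],
    [5,0,0,0,0,0,0]
  ]
}}

```text
t: 26.03
eef_pos: [0.5769, 0.0728, 0.0924]
orientation: [0.684, -0.621, -0.283, -0.257]
force: [-0.8, 0.2, -1.9]
width: 0.688
grip_force: 64.7
```

Run:
```python
from h import *
s,R0=st(); p0=s["eef_pos"]; q=p0+R0@PT2; d=q[:2]-O; print("plate dock mm",d@UX*1000,d@UY*1000,q[2]*1000,s["torque"])
pa=dock(0,0,46)-R3@PT2; rows(p0,R0,pa,R3,8)
```

```text
t 26.03 p [0.5769 0.0728 0.0924] 
R [[0.069, -0.995, -0.069], [-0.705, -0.097, 0.703], [-0.706, 0.0, -0.708]] w 0.688 g 64.7 F [-0.8  0.2 -1.9] j [-0.28  0.84  1.84  0.88  1.02  2.08]
plate dock mm -0.21884289759455228 0.06412649182688794 53.233301755523314 [-0.52419197 -0.09095966 -0.09587129]
8 x [0.063, -0.001, 0.066] [-0.0, -0.0001, -0.0] |t| 0.09 ang 0.000
```

>>> {"method": "jog_arm", "body": {
  "steps": [
    [5,0.07,0,0.07,0,0,0],
    [5,0.07,0,0.07,0,0,0],
    [5,0.07,0,0.07,0,0,0],
    [5,0.07,0,0.07,0,0,0],
    [5,0.07,0,0.07,0,0,0],
    [5,0.07,0,0.07,0,0,0],
    [5,0.06,0,0.06,0,0,0],
    [5,0,0,0,0,0,0]
  ]
}}

```text
t: 26.7
eef_pos: [0.5768, 0.0728, 0.0859]
orientation: [0.684, -0.621, -0.284, -0.257]
force: [-2.5, -3.3, 8.2]
width: 0.689
grip_force: 65.7
```

Run:
```python
from h import *
s,R0=st(); p0=s["eef_pos"]; q=p0+R0@PT2; d=q[:2]-O; print("plate dock mm",d@UX*1000,d@UY*1000,q[2]*1000,s["torque"])
```

```text
t 26.70 p [0.5768 0.0728 0.0859] 
R [[0.069, -0.995, -0.069], [-0.704, -0.097, 0.704], [-0.707, 0.0, -0.707]] w 0.689 g 65.7 F [-2.5 -3.3  8.2] j [-0.28  0.85  1.84  0.88  1.02  2.07]
plate dock mm -0.12717872012263895 0.19513837627934352 46.7656649860201 [0.17714983 0.2909327  0.29890548]
```

>>> {"method": "jog_arm", "body": {
  "steps": [
    [8.5,0,0,0,0,0,0],
    [8.5,0,0,0,0,0,0],
    [8.5,0,0,0,0,0,0],
    [8.5,0,0,0,0,0,0],
    [8.5,0,0,0,0,0,0],
    [8.5,0,0,-1,0,0,0],
    [8.5,0,0,-2,0,0,0],
    [8.5,0,0,-2,0,0,0]
  ]
}}

```text
t: 27.37
eef_pos: [0.5798, 0.0373, 0.1212]
orientation: [0.684, -0.621, -0.284, -0.256]
force: [0.8, -0.5, 0.0]
width: 0.994
grip_force: 0.0
```

>>> {"method": "jog_arm", "body": {
  "steps": [
    [8.5,0,0,-2.5,0,0,0],
    [8.5,0,0,-2.5,0,0,0],
    [8.5,0,0,-2.5,0,0,0],
    [8.5,0,0,-2.5,0,0,0],
    [8.5,0,0,-2.5,0,0,0],
    [8.5,0,0,-2.5,0,0,0],
    [8.5,0,0,-2.5,0,0,0],
    [8.5,0,0,-2.5,0,0,0]
  ]
}}

```text
t: 28.03
eef_pos: [0.5937, -0.1044, 0.2638]
orientation: [0.684, -0.621, -0.283, -0.256]
force: [1.9, 0.3, -0.2]
width: 0.998
grip_force: 0.0
```

Run:
```python
from h import *
st()
a=Cam("top"); b=Cam("scene")
def cr(c,u,v): return cv2.resize(c.im[v:v+60,u:u+90],None,fx=6,fy=6,interpolation=cv2.INTER_CUBIC)
cv2.imwrite("pics/c8.png",cv2.resize(np.vstack([cr(b,260,200),cr(a,225,180)]),None,fx=.83,fy=.83))
for c in(a,b):
    H,S,V=cv2.split(c.hsv); m=np.zeros(V.shape,bool); p=c.px([dock(0,0,52)])[0].astype(int); m[p[1]-25:p[1]+26,p[0]-30:p[0]+31]=1
    g=np.vstack(blobs(m&(H>45)&(H<90)&(S>70),5)); print(rect(c.at(g,.052)),(rect(c.at(g,.052))[0]/1000-O)@np.c_[UX,UY]*1000)
for c,m in((a,1),(b,0)):
    H,S,V=cv2.split(c.hsv); k=((H<8)|(H>172))&(S>70)&(V>60); k[:150]=0; k[300:]=0;
    for q in blobs(k,8): print("red",q.mean(0),rect(c.at(q,.01)))
    k=(H>=4)&(H<22)&(S>110)&(V>90)
    for q in blobs(k,8):
        if cv2.contourArea(q)<200: print("or",q.mean(0),rect(c.at(q,.01)))
```

```text
t 28.03 p [ 0.5937 -0.1044  0.2638] 
R [[0.068, -0.995, -0.069], [-0.705, -0.097, 0.702], [-0.706, 0.001, -0.708]] w 0.998 g 0.0 F [ 1.9  0.3 -0.2] j [-0.52  0.67  1.6   0.62  1.43  2.26]
(array([574.3, 109.8]), 109.9, 58.5, -84.5) [-1.50065955 -0.95813408]
(array([573.7, 109. ]), 106.2, 58.4, -84.4) [-2.23829173 -0.28293132]
red [284.29661017 239.20338983] (array([455.9,  78.3]), 80.5, 46.9, 69.9)
or [555.45794393 399.71962617] (array([ -72.6, -757.6]), 109.7, 25.0, -6.7)
or [240.62962963 211.57407407] (array([551.4, 216. ]), 63.9, 30.2, 88.3)
or [252.80555556 206.77777778] (array([566.1, 181. ]), 44.8, 25.7, 6.0)
or [297.         201.79166667] (array([581.3,  31.1]), 47.3, 36.9, -1.7)
or [493.05263158  90.28947368] (array([ 944.5, -663.4]), 34.2, 27.7, -5.5)
or [128.74074074  95.35802469] (array([970.9, 604.8]), 87.4, 23.7, -1.2)
or [129.07692308  77.96153846] (array([1033.1,  603.2]), 29.3, 14.0, 1.3)
or [49.63636364 55.5       ] (array([1124.5,  887.8]), 29.8, 15.7, -10.6)
or [43.38709677 47.32258065] (array([1156.6,  910.1]), 56.4, 13.2, -4.7)
or [50.13207547 38.18867925] (array
[... 298 characters left out ...]
900.2, -447.1]), 217.9, 15.6, -80.9)
or [123.31578947 177.15789474] (array([ 780. , -476.7]), 39.1, 19.4, 89.6)
or [122.20833333 163.83333333] (array([ 748.1, -554.9]), 73.5, 20.1, 75.1)
or [226.975 159.7  ] (array([ 456.7, -367.2]), 70.8, 43.7, 81.7)
or [352.20689655 101.86206897] (array([-239.5, -423.6]), 89.2, 43.7, 41.2)
or [195.52631579 105.52631579] (array([ 309.9, -809.3]), 166.5, 25.5, 58.9)
or [313.8         17.31666667] (array([-1173. , -1617.1]), 361.6, 72.8, 43.6)
or [134.68   8.58] (array([ -272.3, -2621.6]), 677.1, 54.8, 65.2)
or [105.58823529   2.88235294] (array([ -175.1, -2940.5]), 271.8, 22.3, 73.4)
or [81.17857143 10.26785714] (array([   66.4, -2816.3]), 790.0, 63.1, 72.6)
```

View pics/c8.png

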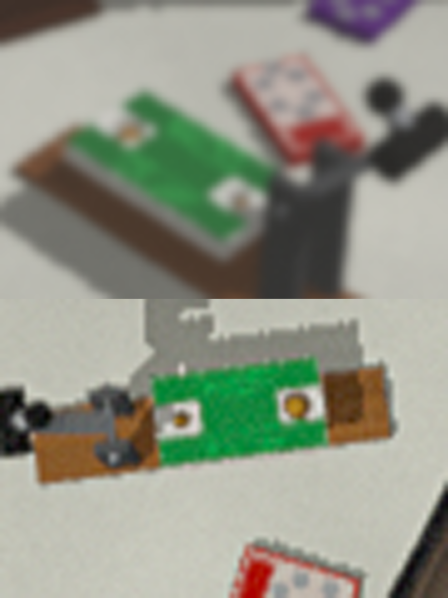

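>>> {"method": "jog_arm", "body": {
  "steps": [
    [8.5,0,0,0,0,0,-0.1],
    [8.5,0,0,0,0,0,-0.1],
    [8.5,0,0,0,0,0,-0.1],
    [8.5,0,0,0,0,0,-0.1],
    [8.5,0,0,0,0,0,-0.1],
    [8.5,0,0,0,0,0,-0.1],
    [8.5,0,0,0,0,0,-0.1],
    [8.5,0,0,0,0,0,-0.1]
  ]
}}

```text
t: 28.8
eef_pos: [0.5936, -0.1026, 0.262]
orientation: [0.873, -0.303, -0.16, -0.347]
force: [-0.2, 0.6, 0.7]
width: 0.992
grip_force: 0.0
```

>>> {"method": "jog_arm", "body": {
  "steps": [
    [1,0,0,0,0,0,-0.1],
    [1,0,0,0,0,0,-0.1],
    [1,0,0,0,0,0,-0.1],
    [1,0,0,0,0,0,-0.1],
    [1,0,0,0,0,0,-0.1],
    [1,0,0,0,0,0,-0.1],
    [1,0,0,0,0,0,-0.1],
    [1,0,0,0,0,0,-0.1]
  ]
}}

```text
t: 29.47
eef_pos: [0.5936, -0.1026, 0.262]
orientation: [0.922, 0.061, -0.013, -0.382]
force: [1.0, 0.1, 0.0]
width: 0.12
grip_force: 0.0
```

Run:
```python
from h import *
s,R0=st(); p0=s["eef_pos"]; R=ori(-UY)
pa=dock(0,0,180); rows(p0,R0,pa,R,24)
```

```text
t 29.47 p [ 0.5936 -0.1026  0.262 ] 
R [[0.992, 0.102, -0.07], [0.121, -0.701, 0.703], [0.023, -0.706, -0.708]] w 0.120 g 0.0 F [1.  0.1 0. ] j [-0.51  0.67  1.6   0.62  1.42  0.65]
24 x [0.598, -0.498, 0.679] [-0.025, -0.0258, -0.0605] |t| 1.03 ang 0.070
```

>>> {"method": "jog_arm", "body": {
  "steps": [
    [1,0.6,-0.5,0.68,-0.025,-0.0258,-0.0605],
    [1,0.6,-0.5,0.68,-0.025,-0.0258,-0.0605],
    [1,0.6,-0.5,0.68,-0.025,-0.0258,-0.0605],
    [1,0.6,-0.5,0.68,-0.025,-0.0258,-0.0605],
    [1,0.6,-0.5,0.68,-0.025,-0.0258,-0.0605],
    [1,0.6,-0.5,0.68,-0.025,-0.0258,-0.0605],
    [1,0.6,-0.5,0.68,-0.025,-0.0258,-0.0605],
    [1,0.6,-0.5,0.68,-0.025,-0.0258,-0.0605]
  ]
}}

```text
t: 30.13
eef_pos: [0.6187, -0.025, 0.2493]
orientation: [0.908, 0.318, -0.01, -0.272]
force: [-0.3, 0.3, -0.3]
width: 0.12
grip_force: 0.0
```

>>> {"method": "jog_arm", "body": {
  "steps": [
    [1,0.6,-0.5,0.68,-0.025,-0.0258,-0.0605],
    [1,0.6,-0.5,0.68,-0.025,-0.0258,-0.0605],
    [1,0.6,-0.5,0.68,-0.025,-0.0258,-0.0605],
    [1,0.6,-0.5,0.68,-0.025,-0.0258,-0.0605],
    [1,0.6,-0.5,0.68,-0.025,-0.0258,-0.0605],
    [1,0.6,-0.5,0.68,-0.025,-0.0258,-0.0605],
    [1,0.6,-0.5,0.68,-0.025,-0.0258,-0.0605],
    [1,0.6,-0.5,0.68,-0.025,-0.0258,-0.0605]
  ]
}}

```text
t: 30.8
eef_pos: [0.6092, 0.0524, 0.2237]
orientation: [0.822, 0.551, -0.006, -0.142]
force: [1.1, 0.3, -0.8]
width: 0.121
grip_force: 0.0
```

>>> {"method": "jog_arm", "body": {
  "steps": [
    [1,0.6,-0.5,0.68,-0.025,-0.0258,-0.0605],
    [1,0.6,-0.5,0.68,-0.025,-0.0258,-0.0605],
    [1,0.6,-0.5,0.68,-0.025,-0.0258,-0.0605],
    [1,0.6,-0.5,0.68,-0.025,-0.0258,-0.0605],
    [1,0.6,-0.5,0.68,-0.025,-0.0258,-0.0605],
    [1,0.6,-0.5,0.68,-0.025,-0.0258,-0.0605],
    [1,0.6,-0.5,0.68,-0.025,-0.0258,-0.0605],
    [1,0.6,-0.5,0.68,-0.025,-0.0258,-0.0605]
  ]
}}

```text
t: 31.47
eef_pos: [0.5735, 0.1121, 0.18]
orientation: [0.672, 0.741, -0.001, -0.001]
force: [0.3, -0.0, 0.0]
width: 0.116
grip_force: 0.0
```

>>> {"method": "jog_arm", "body": {
  "steps": [
    [0,0,0,1,0,0,0],
    [0,0,0,1,0,0,0],
    [0,0,0,1,0,0,0],
    [0,0,0,1,0,0,0],
    [0,0,0,0.4,0,0,0],
    [0,0,0,0.4,0,0,0],
    [0,0,0,0,0,0,0],
    [0,0,0,0,0,0,0]
  ]
}}

```text
t: 32.13
eef_pos: [0.5742, 0.1114, 0.1322]
orientation: [0.673, 0.74, -0.001, -0.001]
force: [-0.2, 0.0, -0.4]
width: -0.004
grip_force: 0.0
```

Run:
```python
from h import *
s,R0=st(); p0=s["eef_pos"]; print((p0[:2]-O)@np.c_[UX,UY]*1000)
```

```text
t 32.13 p [0.5742 0.1114 0.1322] 
R [[-0.094, 0.996, -0.003], [0.996, 0.094, 0.001], [0.001, -0.003, -1.0]] w -0.004 g 0.0 F [-0.2  0.  -0.4] j [0.14 0.61 1.88 0.   0.65 0.04]
[ 0.13523281 -1.04627455]
```

>>> {"method": "jog_arm", "body": {
  "steps": [
    [0,0,0,0.2,0,0,0],
    [0,0,0,0.2,0,0,0],
    [0,0,0,0.1,0,0,0],
    [0,0,0,0,0,0,0],
    [0,0,0,0,0,0,0],
    [0,0,0,0,0,0,0],
    [0,0,0,0,0,0,0],
    [0,0,0,0,0,0,0]
  ]
}}

```text
t: 32.8
eef_pos: [0.5741, 0.1117, 0.1274]
orientation: [0.673, 0.74, -0.0, -0.001]
force: [0.4, -0.9, 0.7]
width: -0.002
grip_force: 0.0
```

>>> {"method": "jog_arm", "body": {
  "steps": [
    [0,0,0,0.1,0,0,0],
    [0,0,0,0.1,0,0,0],
    [0,0,0,0,0,0,0],
    [0,0,0,0,0,0,0],
    [0,0,0,0,0,0,0],
    [0,0,0,0,0,0,0],
    [0,0,0,0,0,0,0],
    [0,0,0,0,0,0,0]
  ]
}}

```text
t: 33.47
eef_pos: [0.5741, 0.1116, 0.1253]
orientation: [0.673, 0.74, -0.001, -0.001]
force: [-0.0, 0.1, 0.3]
width: 0.004
grip_force: 0.0
```

>>> {"method": "jog_arm", "body": {
  "steps": [
    [0,0,0,0.1,0,0,0],
    [0,0,0,0,0,0,0],
    [0,0,0,0,0,0,0],
    [0,0,0,0,0,0,0],
    [0,0,0,0,0,0,0],
    [0,0,0,0,0,0,0],
    [0,0,0,0,0,0,0],
    [0,0,0,0,0,0,0]
  ]
}}

```text
t: 34.13
eef_pos: [0.5741, 0.1117, 0.1246]
orientation: [0.673, 0.74, -0.0, -0.001]
force: [-0.6, -0.4, 6.6]
width: -0.0
grip_force: 3.6
```

The press meets the plate at 52 mm, so it is fully seated. Now the red card.

>>> {"method": "jog_arm", "body": {
  "steps": [
    [0,0,0,-1,0,0,0],
    [0,0,0,-1,0,0,0],
    [4,0,0,-1,0,0,0],
    [6.5,0,0,-1,0,0,0],
    [6.5,0,0,-1,0,0,0],
    [6.5,0,0,-1,0,0,0],
    [6.5,0,0,0,0,0,0],
    [6.5,0,0,0,0,0,0]
  ]
}}

```text
t: 34.8
eef_pos: [0.5745, 0.1117, 0.1851]
orientation: [0.673, 0.74, 0.0, -0.001]
force: [-0.4, -1.1, -0.5]
width: 0.755
grip_force: 0.0
```

Run:
```python
from h import *
s,R0=st(); p0=s["eef_pos"]
a=Cam("top"); H,S,V=cv2.split(a.hsv); k=((H<8)|(H>172))&(S>60)&(V>50); k[:220]=0; k[258:]=0; k[:,:255]=0;k[:,310:]=0
q=np.vstack(blobs(k,3)); r=rect(a.at(q,.01)); print(r)
ang=np.radians(r[3]-90); f=[np.cos(ang),np.sin(ang)]; R=ori(f); c=np.r_[r[0]/1000,0]
pa=c+[0,0,.15]; rows(p0,R0,pa,R,8); rows(pa,R,c+[0,0,.071],R,8)
```

```text
t 34.80 p [0.5745 0.1117 0.1851] 
R [[-0.095, 0.996, -0.001], [0.996, 0.095, 0.001], [0.001, -0.001, -1.0]] w 0.755 g 0.0 F [-0.4 -1.1 -0.5] j [0.14 0.53 1.85 0.   0.75 0.04]Traceback (most recent call last):
  File "<stdin>", line 4, in <module>
    return _nx.concatenate(arrs, 0, dtype=dtype, casting=casting)
           ~~~~~~~~~~~~~~~^^^^^^^^^^^^^^^^^^^^^^^^^^^^^^^^^^^^^^^
ValueError: need at least one array to concatenate
```

Run:
```python
from h import *
s,R0=st(); p0=s["eef_pos"]
a=Cam("scene"); H,S,V=cv2.split(a.hsv); k=((H<8)|(H>172))&(S>70)&(V>60); k[:150]=0; k[300:]=0
for q in blobs(k,8): print(q.mean(0),rect(a.at(q,.01)))
ang=np.radians(-20.); f=[np.cos(ang),np.sin(ang)]; R=ori(f); c=np.r_[.4559,.0783,0]
pa=c+[0,0,.15]; rows(p0,R0,pa,R,8); rows(pa,R,c+[0,0,.071],R,8)
```

```text
t 34.85 p [0.5742 0.1116 0.1845] 
R [[-0.095, 0.996, -0.002], [0.996, 0.095, 0.001], [0.001, -0.002, -1.0]] w 0.760 g 0.0 F [ 0.  -0.1  0.3] j [0.14 0.54 1.85 0.   0.75 0.04]
[318.78461538 224.92307692] (array([460.5,  83.7]), 83.1, 48.0, 70.6)
8 x [-0.566, -1.441, 0.432] [-0.0003, -0.0001, 0.0555] |t| 1.61 ang 0.055
8 x [0.0, 0.0, 0.988] [0.0, 0.0, 0.0] |t| 0.99 ang 0.000
```

>>> {"method": "jog_arm", "body": {
  "steps": [
    [6.5,-0.57,-1.44,0.43,0,0,0.0555],
    [6.5,-0.57,-1.44,0.43,0,0,0.0555],
    [6.5,-0.57,-1.44,0.43,0,0,0.0555],
    [6.5,-0.57,-1.44,0.43,0,0,0.0555],
    [6.5,-0.57,-1.44,0.43,0,0,0.0555],
    [6.5,-0.57,-1.44,0.43,0,0,0.0555],
    [6.5,-0.57,-1.44,0.43,0,0,0.0555],
    [6.5,-0.57,-1.44,0.43,0,0,0.0555]
  ]
}}

```text
t: 35.57
eef_pos: [0.4548, 0.0777, 0.1495]
orientation: [0.82, 0.572, -0.001, -0.001]
force: [-0.6, -0.1, 0.2]
width: 0.763
grip_force: 0.0
```

>>> {"method": "jog_arm", "body": {
  "steps": [
    [6.5,0,0,1,0,0,0],
    [6.5,0,0,1,0,0,0],
    [6.5,0,0,1,0,0,0],
    [6.5,0,0,1,0,0,0],
    [6.5,0,0,1,0,0,0],
    [6.5,0,0,0.8,0,0,0],
    [6.5,0,0,0,0,0,0],
    [6.5,0,0,0,0,0,0]
  ]
}}

```text
t: 36.23
eef_pos: [0.4554, 0.078, 0.0916]
orientation: [0.819, 0.573, -0.001, -0.001]
force: [-0.2, 0.4, -1.1]
width: 0.76
grip_force: 0.0
```

Run:
```python
from h import *
s,R0=st(); p0=s["eef_pos"]
ang=np.radians(-20.); f=[np.cos(ang),np.sin(ang)]; R=ori(f); c=np.r_[.4559,.0783,0]
rows(p0,R0,c+[0,0,.071],R,4)
```

```text
t 36.23 p [0.4554 0.078  0.0916] 
R [[0.342, 0.94, -0.004], [0.94, -0.342, 0.001], [-0.001, -0.004, -1.0]] w 0.760 g 0.0 F [-0.2  0.4 -1.1] j [0.1  0.58 2.18 0.   0.38 0.45]
4 x [0.011, 0.01, 0.515] [-0.001, 0.0002, -0.0001] |t| 0.52 ang 0.001
```

>>> {"method": "jog_arm", "body": {
  "steps": [
    [6.5,0.01,0.01,0.5,-0.001,0,0],
    [6.5,0.01,0.01,0.5,-0.001,0,0],
    [6.5,0.01,0.01,0.5,-0.001,0,0],
    [6.5,0.01,0.01,0.5,-0.001,0,0],
    [6.5,0,0,0,0,0,0],
    [6.5,0,0,0,0,0,0],
    [4,0,0,0,0,0,0],
    [4,0,0,0,0,0,0]
  ]
}}

```text
t: 36.9
eef_pos: [0.4563, 0.0783, 0.0725]
orientation: [0.819, 0.573, 0.0, 0.001]
force: [-5.8, -1.1, 28.5]
width: 0.518
grip_force: 56.9
```

>>> {"method": "jog_arm", "body": {
  "steps": [
    [4,0,0,0,0,0,0],
    [4,0,0,0,0,0,0],
    [4,0,0,0,0,0,0],
    [4,0,0,0,0,0,0],
    [4,0,0,0,0,0,0],
    [4,0,0,0,0,0,0],
    [4,0,0,0,0,0,0],
    [4,0,0,0,0,0,0]
  ]
}}

```text
t: 37.57
eef_pos: [0.4563, 0.0783, 0.0727]
orientation: [0.819, 0.573, 0.001, 0.001]
force: [-1.4, 0.4, 7.4]
width: 0.519
grip_force: 60.0
```

Run:
```python
from h import *
s,R0=st(); p0=s["eef_pos"]
c=np.r_[.4559,.0783]; d=(R0.T@np.r_[c-p0[:2],0]); print("card centre in tool x mm",d*1000)
R=ori(-UY); T=dock(0,0,52); off=R@[d[0],0,0]
up=p0+[0,0,.1]; pa=T+[0,0,.08+p0[2]]-off; rows(up,R0,pa,R,8); print(pa)
```

```text
t 37.57 p [0.4563 0.0783 0.0727] 
R [[0.342, 0.94, 0.002], [0.94, -0.342, -0.0], [0.0, 0.002, -1.0]] w 0.519 g 60.0 F [-1.4  0.4  7.4] j [ 0.1   0.62  2.19 -0.    0.33  0.46]
card centre in tool x mm [-0.12118029 -0.37642495 -0.00064656]
8 x [0.637, 1.392, -0.399] [0.0002, 0.0, -0.0559] |t| 1.58 ang 0.056
[0.57318817 0.1113206  0.20466391]
```

>>> {"method": "jog_arm", "body": {
  "steps": [
    [4,0,0,-0.5,0,0,0],
    [4,0,0,-1,0,0,0],
    [4,0,0,-1.5,0,0,0],
    [4,0,0,-1.5,0,0,0],
    [4,0,0,-1.5,0,0,0],
    [4,0,0,-1.5,0,0,0],
    [4,0,0,-1.5,0,0,0],
    [4,0,0,-1,0,0,0]
  ]
}}

```text
t: 38.23
eef_pos: [0.4564, 0.0784, 0.1744]
orientation: [0.819, 0.573, 0.001, 0.001]
force: [0.7, -0.1, -0.0]
width: 0.514
grip_force: 61.6
```

>>> {"method": "jog_arm", "body": {
  "steps": [
    [4,0.64,1.39,-0.4,0,0,-0.0559],
    [4,0.64,1.39,-0.4,0,0,-0.0559],
    [4,0.64,1.39,-0.4,0,0,-0.0559],
    [4,0.64,1.39,-0.4,0,0,-0.0559],
    [4,0.64,1.39,-0.4,0,0,-0.0559],
    [4,0.64,1.39,-0.4,0,0,-0.0559],
    [4,0.64,1.39,-0.4,0,0,-0.0559],
    [4,0.64,1.39,-0.4,0,0,-0.0559]
  ]
}}

```text
t: 38.9
eef_pos: [0.5734, 0.1118, 0.2056]
orientation: [0.671, 0.742, 0.0, 0.001]
force: [0.4, -0.6, -0.7]
width: 0.519
grip_force: 61.6
```

>>> {"method": "jog_arm", "body": {
  "steps": [
    [4,0,0,1,0,0,0],
    [4,0,0,1,0,0,0],
    [4,0,0,1,0,0,0],
    [4,0,0,1,0,0,0],
    [4,0,0,1,0,0,0],
    [4,0,0,1,0,0,0],
    [4,0,0,0,0,0,0],
    [4,0,0,0,0,0,0]
  ]
}}

```text
t: 39.57
eef_pos: [0.5724, 0.1115, 0.1435]
orientation: [0.672, 0.741, -0.0, 0.0]
force: [0.7, 0.1, 0.3]
width: 0.518
grip_force: 61.6
```

Run:
```python
from h import *
s,R0=st(); p0=s["eef_pos"]; R=ori(-UY)
rows(p0,R0,dock(0,0,52+72.7),R,8)
```

```text
t 39.57 p [0.5724 0.1115 0.1435] 
R [[-0.097, 0.995, -0.0], [0.995, 0.097, -0.001], [-0.001, -0.001, -1.0]] w 0.518 g 61.6 F [0.7 0.1 0.3] j [ 0.14  0.59  1.88 -0.    0.67  0.04]
8 x [-0.004, 0.01, 0.235] [-0.0001, 0.0001, -0.0] |t| 0.23 ang 0.000
```

>>> {"method": "jog_arm", "body": {
  "steps": [
    [4,0,0.01,0.25,0,0,0],
    [4,0,0.01,0.25,0,0,0],
    [4,0,0.01,0.25,0,0,0],
    [4,0,0.01,0.25,0,0,0],
    [4,0,0.01,0.25,0,0,0],
    [4,0,0.01,0.25,0,0,0],
    [4,0,0,0.25,0,0,0],
    [4,0,0,0,0,0,0]
  ]
}}

```text
t: 40.23
eef_pos: [0.5733, 0.1116, 0.1263]
orientation: [0.672, 0.741, -0.0, 0.0]
force: [-1.0, -0.5, -0.4]
width: 0.515
grip_force: 61.6
```

>>> {"method": "jog_arm", "body": {
  "steps": [
    [4,0,0,0.08,0,0,0],
    [4,0,0,0,0,0,0],
    [4,0,0,0,0,0,0],
    [4,0,0,0,0,0,0],
    [4,0,0,0,0,0,0],
    [4,0,0,0,0,0,0],
    [4,0,0,0,0,0,0],
    [4,0,0,0,0,0,0]
  ]
}}

```text
t: 40.9
eef_pos: [0.5735, 0.1117, 0.126]
orientation: [0.672, 0.741, 0.0, 0.001]
force: [0.1, -0.3, -1.0]
width: 0.516
grip_force: 61.6
```

>>> {"method": "jog_arm", "body": {
  "steps": [
    [4,0,0,0.1,0,0,0],
    [4,0,0,0,0,0,0],
    [6.5,0,0,0,0,0,0],
    [6.5,0,0,0,0,0,0],
    [6.5,0,0,0,0,0,0],
    [6.5,0,0,0,0,0,0],
    [6.5,0,0,-1,0,0,0],
    [6.5,0,0,-2,0,0,0]
  ]
}}

```text
t: 41.57
eef_pos: [0.5723, 0.1115, 0.154]
orientation: [0.672, 0.741, -0.001, -0.001]
force: [-1.0, 0.3, 0.1]
width: 0.763
grip_force: 0.0
```

>>> {"method": "jog_arm", "body": {
  "steps": [
    [6.5,0,0,-2,0,0,0],
    [6.5,0,0,-2,0,0,0],
    [6.5,-2.5,-0.5,0,0,0,0],
    [6.5,-3,-0.5,0,0,0,0],
    [6.5,-3,-0.5,0,0,0,0],
    [6.5,-3,-0.5,0,0,0,0],
    [6.5,-3,-0.5,0,0,0,0],
    [6.5,-2,-0.5,0,0,0,0]
  ]
}}

```text
t: 42.23
eef_pos: [0.5597, -0.0577, 0.196]
orientation: [0.672, 0.741, 0.0, 0.001]
force: [0.5, -0.4, -0.6]
width: 0.76
grip_force: 0.0
```

Run:
```python
from h import *
s,R0=st(); p0=s["eef_pos"]
a=Cam("top"); H,S,V=cv2.split(a.hsv)
k=((H<8)|(H>172))&(S>60)&(V>50); k[:185]=0; k[220:]=0; k[:,:245]=0;k[:,295:]=0
q=np.vstack(blobs(k,3)); r=rect(a.at(q,.062)); print("red",r,(r[0]/1000-O)@np.c_[UX,UY]*1000)
k=(H>=4)&(H<22)&(S>60)&(V>60); k[:215]=0;k[258:]=0;k[:,:390]=0;k[:,455:]=0
q=np.vstack(blobs(k,3)); r=rect(a.at(q,.01)); print("orange",r)
ang=np.radians(r[3]-90 if r[3]>0 else r[3]+90); f=[np.cos(ang),np.sin(ang)]; R=ori(f); c=np.r_[r[0]/1000,0]
pa=c+[0,0,.15]; rows(p0,R0,pa,R,16)
b=Cam("scene"); H,S,V=cv2.split(b.hsv); k=(H>=3)&(H<22)&(S>110)&(V>90)
for q in blobs(k,20):
    if abs(q.mean(0)-[227,160]).max()<25: print(rect(b.at(q,.01)))
b.crop("c9.png",250,190,100,75,7)
```

```text
t 42.23 p [ 0.5597 -0.0577  0.196 ] 
R [[-0.097, 0.995, 0.002], [0.995, 0.097, -0.001], [-0.001, 0.002, -1.0]] w 0.760 g 0.0 F [ 0.5 -0.4 -0.6] j [-0.16  0.49  1.9  -0.    0.75 -0.25]
red (array([574.4, 111.3]), 79.8, 45.1, -84.5) [-0.01757674 -1.20403117]
orange (array([ 452.6, -378.5]), 83.2, 47.8, 82.6)
16 x [-2.015, -0.653, 0.288] [0.0001, 0.0001, 0.0142] |t| 2.14 ang 0.014
(array([ 456.5, -367.2]), 70.8, 44.0, 81.7)
```

View pics/c9.png

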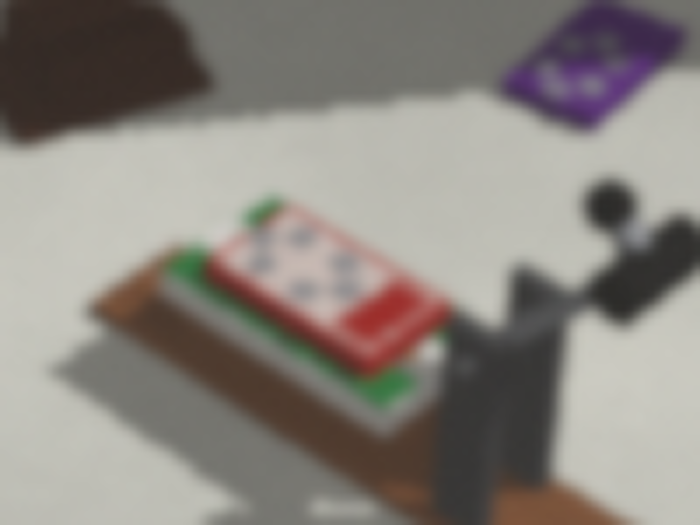

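>>> {"method": "jog_arm", "body": {
  "steps": [
    [6.5,-2.02,-0.65,0.29,0,0,0.0142],
    [6.5,-2.02,-0.65,0.29,0,0,0.0142],
    [6.5,-2.02,-0.65,0.29,0,0,0.0142],
    [6.5,-2.02,-0.65,0.29,0,0,0.0142],
    [6.5,-2.02,-0.65,0.29,0,0,0.0142],
    [6.5,-2.02,-0.65,0.29,0,0,0.0142],
    [6.5,-2.02,-0.65,0.29,0,0,0.0142],
    [6.5,-2.02,-0.65,0.29,0,0,0.0142]
  ]
}}

```text
t: 43.0
eef_pos: [0.5156, -0.2197, 0.1724]
orientation: [0.713, 0.701, 0.0, 0.001]
force: [-0.1, 0.2, -0.5]
width: 0.761
grip_force: 0.0
```

>>> {"method": "jog_arm", "body": {
  "steps": [
    [6.5,-2.02,-0.65,0.29,0,0,0.0142],
    [6.5,-2.02,-0.65,0.29,0,0,0.0142],
    [6.5,-2.02,-0.65,0.29,0,0,0.0142],
    [6.5,-2.02,-0.65,0.29,0,0,0.0142],
    [6.5,-2.02,-0.65,0.29,0,0,0.0142],
    [6.5,-2.02,-0.65,0.29,0,0,0.0142],
    [6.5,-2.02,-0.65,0.29,0,0,0.0142],
    [6.5,-2.02,-0.65,0.29,0,0,0.0142]
  ]
}}

```text
t: 43.67
eef_pos: [0.4533, -0.3776, 0.1492]
orientation: [0.751, 0.66, 0.0, 0.001]
force: [0.1, -0.1, -0.6]
width: 0.759
grip_force: 0.0
```

>>> {"method": "jog_arm", "body": {
  "steps": [
    [6.5,0,0,1,0,0,0],
    [6.5,0,0,1,0,0,0],
    [6.5,0,0,1,0,0,0],
    [6.5,0,0,1,0,0,0],
    [6.5,0,0,1,0,0,0],
    [6.5,0,0,0,0,0,0],
    [6.5,0,0,0,0,0,0],
    [6.5,0,0,0,0,0,0]
  ]
}}

```text
t: 44.33
eef_pos: [0.4535, -0.3769, 0.0988]
orientation: [0.751, 0.66, 0.0, 0.001]
force: [0.2, -0.1, -0.1]
width: 0.762
grip_force: 0.0
```

Run:
```python
from h import *
s,R0=st(); p0=s["eef_pos"]
ang=np.radians(82.6-90); R=ori([np.cos(ang),np.sin(ang)]); rows(p0,R0,np.r_[.4526,-.380,.0745],R,4)
b=Cam("scene"); H,S,V=cv2.split(b.hsv); k=(H>=3)&(H<22)&(S>110)&(V>90)
for q in blobs(k,20):
    if abs(q.mean(0)-[227,160]).max()<25: print(rect(b.at(q,.01)))
```

```text
t 44.33 p [ 0.4535 -0.3769  0.0988] 
R [[0.129, 0.992, 0.001], [0.992, -0.129, -0.0], [-0.0, 0.001, -1.0]] w 0.762 g 0.0 F [ 0.2 -0.1 -0.1] j [-0.75  0.67  1.89  0.    0.59 -0.62]
4 x [-0.08, -0.013, 0.607] [0.0003, 0.0001, 0.0001] |t| 0.61 ang 0.000
(array([ 456.8, -366.3]), 69.1, 43.7, 81.7)
```

>>> {"method": "jog_arm", "body": {
  "steps": [
    [6.5,-0.08,-0.01,0.6,0,0,0],
    [6.5,-0.08,-0.01,0.6,0,0,0],
    [6.5,-0.08,-0.01,0.6,0,0,0],
    [6.5,-0.08,-0.01,0.6,0,0,0],
    [6.5,0,0,0,0,0,0],
    [6.5,0,0,0,0,0,0],
    [4,0,0,0,0,0,0],
    [4,0,0,0,0,0,0]
  ]
}}

```text
t: 45.05
eef_pos: [0.4526, -0.3803, 0.0751]
orientation: [0.751, 0.66, 0.0, 0.001]
force: [-6.7, 5.4, 22.3]
width: 0.515
grip_force: 58.3
```

>>> {"method": "jog_arm", "body": {
  "steps": [
    [4,0,0,0,0,0,0],
    [4,0,0,0,0,0,0],
    [4,0,0,0,0,0,0],
    [4,0,0,0,0,0,0],
    [4,0,0,0,0,0,0],
    [4,0,0,0,0,0,0],
    [4,0,0,0,0,0,0],
    [4,0,0,0,0,0,0]
  ]
}}

```text
t: 45.72
eef_pos: [0.4526, -0.3802, 0.0753]
orientation: [0.751, 0.66, 0.0, 0.001]
force: [-1.5, 1.2, 6.1]
width: 0.51
grip_force: 60.4
```

Run:
```python
from h import *
s,R0=st(); p0=s["eef_pos"]
d=R0.T@np.r_[np.array([.4526,-.380])-p0[:2],0]; print("card in tool mm",d*1000)
R=ori(-UY); up=p0+[0,0,.12]; pa=dock(0,0,72+60)+[0,0,p0[2]]-R@[d[0],0,0]; rows(up,R0,pa,R,24)
```

```text
t 45.72 p [ 0.4526 -0.3802  0.0753] 
R [[0.129, 0.992, 0.001], [0.992, -0.129, -0.001], [-0.001, 0.002, -1.0]] w 0.510 g 60.4 F [-1.5  1.2  6.1] j [-0.75  0.71  1.89  0.    0.54 -0.62]
card in tool mm [ 2.51622090e-01  1.50520116e-02 -1.24449116e-04]
24 x [2.061, 0.462, -0.05] [0.0001, 0.0, -0.0095] |t| 2.11 ang 0.009
```

>>> {"method": "jog_arm", "body": {
  "steps": [
    [4,0,0,-0.5,0,0,0],
    [4,0,0,-1.5,0,0,0],
    [4,0,0,-2,0,0,0],
    [4,0,0,-2,0,0,0],
    [4,0,0,-2,0,0,0],
    [4,0,0,-2,0,0,0],
    [4,0,0,-1.5,0,0,0],
    [4,0,0,-0.5,0,0,0]
  ]
}}

```text
t: 46.38
eef_pos: [0.4531, -0.3808, 0.1975]
orientation: [0.751, 0.66, 0.0, 0.002]
force: [-0.1, -0.2, -0.3]
width: 0.511
grip_force: 61.3
```

>>> {"method": "jog_arm", "body": {
  "steps": [
    [4,2.06,0.46,-0.05,0,0,-0.0095],
    [4,2.06,0.46,-0.05,0,0,-0.0095],
    [4,2.06,0.46,-0.05,0,0,-0.0095],
    [4,2.06,0.46,-0.05,0,0,-0.0095],
    [4,2.06,0.46,-0.05,0,0,-0.0095],
    [4,2.06,0.46,-0.05,0,0,-0.0095],
    [4,2.06,0.46,-0.05,0,0,-0.0095],
    [4,2.06,0.46,-0.05,0,0,-0.0095]
  ]
}}

```text
t: 47.05
eef_pos: [0.5048, -0.2186, 0.1984]
orientation: [0.726, 0.688, 0.0, 0.0]
force: [0.6, 0.8, 0.2]
width: 0.513
grip_force: 61.3
```

>>> {"method": "jog_arm", "body": {
  "steps": [
    [4,2.06,0.46,-0.05,0,0,-0.0095],
    [4,2.06,0.46,-0.05,0,0,-0.0095],
    [4,2.06,0.46,-0.05,0,0,-0.0095],
    [4,2.06,0.46,-0.05,0,0,-0.0095],
    [4,2.06,0.46,-0.05,0,0,-0.0095],
    [4,2.06,0.46,-0.05,0,0,-0.0095],
    [4,2.06,0.46,-0.05,0,0,-0.0095],
    [4,2.06,0.46,-0.05,0,0,-0.0095]
  ]
}}

```text
t: 47.72
eef_pos: [0.5448, -0.0546, 0.2023]
orientation: [0.699, 0.715, 0.0, 0.0]
force: [-0.7, 0.1, -0.1]
width: 0.51
grip_force: 61.3
```

>>> {"method": "jog_arm", "body": {
  "steps": [
    [4,2.06,0.46,-0.05,0,0,-0.0095],
    [4,2.06,0.46,-0.05,0,0,-0.0095],
    [4,2.06,0.46,-0.05,0,0,-0.0095],
    [4,2.06,0.46,-0.05,0,0,-0.0095],
    [4,2.06,0.46,-0.05,0,0,-0.0095],
    [4,2.06,0.46,-0.05,0,0,-0.0095],
    [4,2.06,0.46,-0.05,0,0,-0.0095],
    [4,2.06,0.46,-0.05,0,0,-0.0095]
  ]
}}

```text
t: 48.38
eef_pos: [0.5722, 0.1119, 0.2063]
orientation: [0.671, 0.741, 0.0, 0.0]
force: [0.2, -0.4, -0.3]
width: 0.51
grip_force: 61.3
```

>>> {"method": "jog_arm", "body": {
  "steps": [
    [4,0,0,1,0,0,0],
    [4,0,0,1,0,0,0],
    [4,0,0,1,0,0,0],
    [4,0,0,1,0,0,0],
    [4,0,0,0,0,0,0],
    [4,0,0,0,0,0,0],
    [4,0,0,0,0,0,0],
    [4,0,0,0,0,0,0]
  ]
}}

```text
t: 49.05
eef_pos: [0.5727, 0.1105, 0.167]
orientation: [0.672, 0.741, 0.0, 0.001]
force: [1.2, 0.2, 0.5]
width: 0.512
grip_force: 61.3
```

Run:
```python
from h import *
s,R0=st(); p0=s["eef_pos"]; R=ori(-UY)
rows(p0,R0,np.r_[.5735,.1116,.148],R,8)
```

```text
t 49.05 p [0.5727 0.1105 0.167 ] 
R [[-0.098, 0.995, 0.002], [0.995, 0.098, -0.0], [-0.001, 0.002, -1.0]] w 0.512 g 61.3 F [1.2 0.2 0.5] j [ 0.14  0.56  1.87 -0.    0.71  0.04]
8 x [0.012, 0.011, 0.237] [0.0002, 0.0001, 0.0] |t| 0.24 ang 0.000
```

>>> {"method": "jog_arm", "body": {
  "steps": [
    [4,0.01,0.01,0.24,0,0,0],
    [4,0.01,0.01,0.24,0,0,0],
    [4,0.01,0.01,0.24,0,0,0],
    [4,0.01,0.01,0.24,0,0,0],
    [4,0.01,0.01,0.24,0,0,0],
    [4,0.01,0.01,0.24,0,0,0],
    [4,0.01,0.01,0.24,0,0,0],
    [4,0,0,0,0,0,0]
  ]
}}

```text
t: 49.72
eef_pos: [0.5729, 0.1116, 0.1493]
orientation: [0.671, 0.741, -0.0, 0.0]
force: [0.2, -0.5, -0.2]
width: 0.508
grip_force: 61.3
```

>>> {"method": "jog_arm", "body": {
  "steps": [
    [4,0,0,0.1,0,0,0],
    [4,0,0,0.1,0,0,0],
    [4,0,0,0,0,0,0],
    [4,0,0,0,0,0,0],
    [4,0,0,0,0,0,0],
    [4,0,0,0,0,0,0],
    [4,0,0,0,0,0,0],
    [4,0,0,0,0,0,0]
  ]
}}

```text
t: 50.38
eef_pos: [0.5731, 0.1116, 0.1479]
orientation: [0.671, 0.741, 0.0, 0.001]
force: [0.4, 0.4, -0.9]
width: 0.508
grip_force: 61.3
```

>>> {"method": "jog_arm", "body": {
  "steps": [
    [4,0,0,0.08,0,0,0],
    [4,0,0,0,0,0,0],
    [6.2,0,0,0,0,0,0],
    [6.2,0,0,0,0,0,0],
    [6.2,0,0,0,0,0,0],
    [6.2,0,0,0,0,0,0],
    [6.2,0,0,-1,0,0,0],
    [6.2,0,0,-2,0,0,0]
  ]
}}

```text
t: 51.05
eef_pos: [0.5719, 0.1115, 0.176]
orientation: [0.671, 0.741, -0.001, -0.001]
force: [-0.7, -0.8, -0.6]
width: 0.726
grip_force: 0.0
```

>>> {"method": "jog_arm", "body": {
  "steps": [
    [8.5,0,0,-3,0,0,0],
    [8.5,0,0,-3,0,0,0],
    [8.5,0,0,-3,0,0,0],
    [8.5,-3,0,-2,0,0,0],
    [8.5,-3,0,0,0,0,0],
    [8.5,-3,0,0,0,0,0],
    [8.5,-3,0,0,0,0,0],
    [8.5,-3,0,0,0,0,0]
  ]
}}

```text
t: 51.72
eef_pos: [0.5876, -0.0389, 0.2883]
orientation: [0.671, 0.741, 0.001, 0.001]
force: [0.4, 1.6, -0.5]
width: 0.995
grip_force: 0.0
```

Run:
```python
from h import *
s,R0=st(); p0=s["eef_pos"]
a=Cam("top"); b=Cam("scene"); H,S,V=cv2.split(a.hsv)
k=((H>=3)&(H<22))&(S>60)&(V>80); k[:185]=0; k[220:]=0; k[:,:258]=0;k[:,289:]=0
q=np.vstack(blobs(k,3)); r=rect(a.at(q,.072)); print("orange",r,(r[0]/1000-O)@np.c_[UX,UY]*1000)
def cr(c,u,v): return cv2.resize(c.im[v:v+60,u:u+90],None,fx=6,fy=6,interpolation=cv2.INTER_CUBIC)
cv2.imwrite("pics/c10.png",cv2.resize(np.vstack([cr(b,260,200),cr(a,225,180)]),None,fx=.83,fy=.83))
k=np.zeros(V.shape,bool); k[180:225,205:250]=1
for q in blobs(k&(V<45),10): print("dark",q.mean(0),cv2.minAreaRect(q)[1:])
x=80-80*np.cos(2.3); z=85+80*np.sin(2.3); print("roller pred",x,z,a.px([dock(x,0,z)]),b.px([dock(x,0,z)]))
R=ori(-UY); g=dock(x,0,z); rows(p0,R0,g+[0,0,.054+.09],R,16)
```

```text
t 51.72 p [ 0.5876 -0.0389  0.2883] 
R [[-0.099, 0.995, 0.002], [0.995, 0.099, -0.001], [-0.001, 0.002, -1.0]] w 0.995 g 0.0 F [ 0.4  1.6 -0.5] j [-0.12  0.41  1.76 -0.    0.97 -0.22]
orange (array([573.3, 109.1]), 86.7, 47.2, -84.5) [-2.09973583  0.10540135]
dark [228.25 204.  ] ((11.0, 10.0), 90.0)
roller pred 133.30208170238592 144.6564169741376 [[226.91645376 204.16861784]] [[342.1983838  228.39714494]]
16 x [1.776, 0.003, -0.003] [0.0001, 0.0001, 0.0001] |t| 1.78 ang 0.000
```

View pics/c10.png

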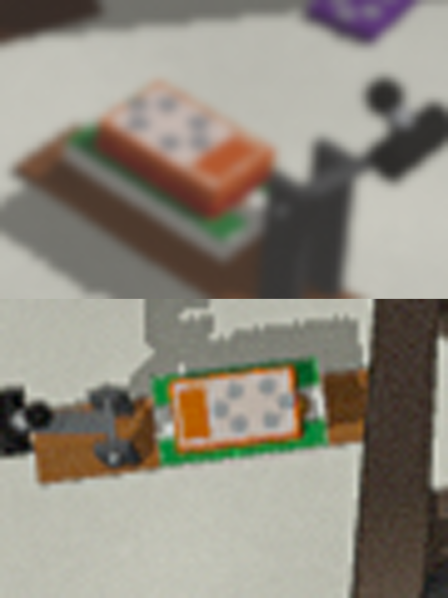

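>>> {"method": "jog_arm", "body": {
  "steps": [
    [8.5,1.78,0,0,0,0,0],
    [8.5,1.78,0,0,0,0,0],
    [8.5,1.78,0,0,0,0,0],
    [8.5,1.78,0,0,0,0,0],
    [8.5,1.78,0,0,0,0,0],
    [8.5,1.78,0,0,0,0,0],
    [8.5,1.78,0,0,0,0,0],
    [8.5,1.78,0,0,0,0,0]
  ]
}}

```text
t: 52.48
eef_pos: [0.5733, 0.1054, 0.2877]
orientation: [0.671, 0.741, 0.0, 0.001]
force: [0.9, -0.0, 0.2]
width: 0.995
grip_force: 0.0
```

>>> {"method": "jog_arm", "body": {
  "steps": [
    [8.5,1.78,0,0,0,0,0],
    [8.5,1.78,0,0,0,0,0],
    [8.5,1.78,0,0,0,0,0],
    [8.5,1.78,0,0,0,0,0],
    [8.5,1.78,0,0,0,0,0],
    [8.5,1.78,0,0,0,0,0],
    [8.5,1.76,0,0,0,0,0],
    [8.5,1.76,0,0,0,0,0]
  ]
}}

```text
t: 53.15
eef_pos: [0.5591, 0.2467, 0.2876]
orientation: [0.671, 0.741, 0.0, 0.001]
force: [-0.8, -0.2, 0.6]
width: 0.995
grip_force: 0.0
```

>>> {"method": "jog_arm", "body": {
  "steps": [
    [8.5,0,0,0,0,0,0],
    [8.5,0,0,1.3,0,0,0],
    [8.5,0,0,1.3,0,0,0],
    [8.5,0,0,1.3,0,0,0],
    [8.5,0,0,1.3,0,0,0],
    [8.5,0,0,1.3,0,0,0],
    [8.5,0,0,0,0,0,0],
    [8.5,0,0,0,0,0,0]
  ]
}}

```text
t: 53.82
eef_pos: [0.5594, 0.2453, 0.222]
orientation: [0.671, 0.741, -0.0, 0.0]
force: [0.9, 0.5, -0.5]
width: 0.992
grip_force: 0.0
```

Run:
```python
from h import *
s,R0=st(); p0=s["eef_pos"]
R=ori(-UY); g=dock(133.3,0,144.7); rows(p0,R0,g+[0,0,.054],R,4)
for n in("top","scene"):
    a=Cam(n); H,S,V=cv2.split(a.hsv)
    for nm,k in(("yel",(H>21)&(H<36)&(S>110)&(V>80)),("blue",(H>95)&(H<128)&(S>110)&(V>50))):
        for q in blobs(k,25):
            if cv2.contourArea(q)<500: print(n,nm,q.mean(0).round(),cv2.contourArea(q))
```

```text
t 53.82 p [0.5594 0.2453 0.222 ] 
R [[-0.099, 0.995, 0.0], [0.995, 0.099, -0.001], [-0.001, 0.0, -1.0]] w 0.992 g 0.0 F [ 0.9  0.5 -0.5] j [ 0.36  0.52  1.77 -0.    0.86  0.27]
4 x [-0.036, 0.017, 0.583] [0.0, 0.0002, 0.0002] |t| 0.58 ang 0.000
top blue [168. 150.] 249.0
scene blue [242.  38.] 189.0
```

>>> {"method": "jog_arm", "body": {
  "steps": [
    [8.5,-0.03,0.02,0.58,0,0,0],
    [8.5,-0.03,0.02,0.58,0,0,0],
    [8.5,-0.03,0.02,0.58,0,0,0],
    [8.5,-0.03,0.02,0.58,0,0,0],
    [8.5,0,0,0,0,0,0],
    [3,0,0,0,0,0,0],
    [3,0,0,0,0,0,0],
    [3,0,0,0,0,0,0]
  ]
}}

```text
t: 54.58
eef_pos: [0.5608, 0.2443, 0.1989]
orientation: [0.671, 0.741, 0.0, 0.001]
force: [0.4, -1.2, -0.1]
width: 0.596
grip_force: 0.0
```

>>> {"method": "jog_arm", "body": {
  "steps": [
    [3,0,0,0,0,0,0],
    [3,0,0,0,0,0,0],
    [3,0,0,0,0,0,0],
    [3,0,0,0,0,0,0],
    [3,0,0,0,0,0,0],
    [3,0,0,0,0,0,0],
    [3,0,0,0,0,0,0],
    [3,0,0,0,0,0,0]
  ]
}}

```text
t: 55.25
eef_pos: [0.5592, 0.2441, 0.1991]
orientation: [0.671, 0.741, -0.001, -0.0]
force: [-13.9, -1.8, 12.3]
width: 0.456
grip_force: 60.3
```

Roller pinched. I swing the arm back over.

>>> {"method": "jog_arm", "body": {
  "steps": [
    [3,-0.78,0,-0.62,0,0,0],
    [3,-0.86,0,-0.52,0,0,0],
    [3,-0.91,0,-0.4,0,0,0],
    [3,-0.96,0,-0.29,0,0,0],
    [3,-0.99,0,-0.17,0,0,0],
    [3,-1.0,0,-0.04,0,0,0],
    [3,-1.0,0,0.08,0,0,0],
    [3,-0.98,0,0.21,0,0,0]
  ]
}}

```text
t: 55.92
eef_pos: [0.5667, 0.1698, 0.2164]
orientation: [0.671, 0.741, -0.0, -0.0]
force: [-8.5, 5.5, 2.1]
width: 0.457
grip_force: 60.5
```

>>> {"method": "jog_arm", "body": {
  "steps": [
    [3,-0.94,0,0.33,0,0,0],
    [3,-0.9,0,0.44,0,0,0],
    [3,-0.83,0,0.55,0,0,0],
    [3,-0.76,0,0.65,0,0,0],
    [3,-0.67,0,0.74,0,0,0],
    [3,-0.57,0,0.82,0,0,0],
    [3,-0.47,0,0.88,0,0,0],
    [3,0,0,0,0,0,0]
  ]
}}

```text
t: 56.58
eef_pos: [0.572, 0.1177, 0.1712]
orientation: [0.672, 0.741, -0.001, -0.0]
force: [-5.4, -2.6, 4.9]
width: 0.457
grip_force: 81.6
```

Run:
```python
from h import *
s,R0=st(); p0=s["eef_pos"]; g=p0+R0[:,2]*.054; d=(g[:2]-O)@np.c_[UX,UY]*1000; z=g[2]*1000
print(d,z,"theta",np.arctan2(z-85,80-d[0]),"r",np.hypot(z-85,80-d[0]))
```

```text
t 56.58 p [0.572  0.1177 0.1712] 
R [[-0.098, 0.995, -0.001], [0.995, 0.098, -0.001], [-0.001, -0.002, -1.0]] w 0.457 g 81.6 F [-5.4 -2.6  4.9] j [ 0.15  0.55  1.87 -0.    0.72  0.05]
[6.55244586 0.5991095 ] 117.15860652450516 theta 0.4126995466023333 r 80.17929397943848
```

>>> {"method": "jog_arm", "body": {
  "steps": [
    [3,-0.1,0,0.24,0,0,0],
    [3,-0.1,0,0.24,0,0,0],
    [3,-0.08,0,0.24,0,0,0],
    [3,-0.07,0,0.23,0,0,0],
    [3,-0.03,0,0.12,0,0,0],
    [3,0,0,0,0,0,0],
    [3,0,0,0,0,0,0],
    [3,0,0,0,0,0,0]
  ]
}}

```text
t: 57.25
eef_pos: [0.5724, 0.1145, 0.1616]
orientation: [0.671, 0.741, -0.001, -0.0]
force: [-6.0, -4.8, 6.4]
width: 0.451
grip_force: 85.9
```

>>> {"method": "jog_arm", "body": {
  "steps": [
    [3,-0.02,0,0.1,0,0,0],
    [3,0,0,0,0,0,0],
    [3,0,0,0,0,0,0],
    [3,0,0,0,0,0,0],
    [3,0,0,0,0,0,0],
    [3,0,0,0,0,0,0],
    [3,0,0,0,0,0,0],
    [3,0,0,0,0,0,0]
  ]
}}

```text
t: 57.92
eef_pos: [0.5725, 0.1144, 0.1607]
orientation: [0.672, 0.741, -0.001, -0.0]
force: [-8.6, -4.0, 5.2]
width: 0.456
grip_force: 86.4
```

Run:
```python
from h import *
s,R0=st(); p0=s["eef_pos"]; g=p0+R0[:,2]*.054; d=(g[:2]-O)@np.c_[UX,UY]*1000; z=g[2]*1000
print(d,z,"theta",np.arctan2(z-85,80-d[0]),"r",np.hypot(z-85,80-d[0]))
```

```text
t 57.92 p [0.5725 0.1144 0.1607] 
R [[-0.098, 0.995, -0.001], [0.995, 0.098, -0.001], [-0.001, -0.001, -1.0]] w 0.456 g 86.4 F [-8.6 -4.   5.2] j [ 0.15  0.57  1.87 -0.    0.7   0.05]
[3.16905774 0.4814567 ] 106.65107859668628 theta 0.2746784970059734 r 79.82332298876756
```

>>> {"method": "jog_arm", "body": {
  "steps": [
    [3,-0.02,0,0.08,0,0,0],
    [3,-0.02,0,0.08,0,0,0],
    [3,0,0,0,0,0,0],
    [3,0,0,0,0,0,0],
    [6,0,0,0,0,0,0],
    [8,0,0,0,0,0,0],
    [8,0,0,0,0,0,0],
    [8,0,0,0,0,0,0]
  ]
}}

```text
t: 58.58
eef_pos: [0.5739, 0.1143, 0.159]
orientation: [0.671, 0.741, 0.0, 0.001]
force: [-0.4, -0.3, 0.1]
width: 0.936
grip_force: 0.0
```

>>> {"method": "jog_arm", "body": {
  "steps": [
    [8,0,0,0,0,0,0],
    [8,0,0,0,0,0,0],
    [8,0,0,-1,0,0,0],
    [8,0,0,-2,0,0,0],
    [8,0,0,-3,0,0,0],
    [8,0,0,-3,0,0,0],
    [8,0,0,-3,0,0,0],
    [8,0,0,-3,0,0,0]
  ]
}}

```text
t: 59.25
eef_pos: [0.5731, 0.1143, 0.3112]
orientation: [0.671, 0.741, 0.0, 0.001]
force: [0.9, -0.1, -0.4]
width: 0.933
grip_force: 0.0
```

>>> {"method": "jog_arm", "body": {
  "steps": [
    [8,-3,0,0,0,0,0],
    [8,-3,0,0,0,0,0],
    [8,-3,0,0,0,0,0],
    [8,-3,0,0,0,0,0],
    [8,-3,0,0,0,0,0],
    [8,-3,0,0,0,0,0],
    [8,-2,0,0,0,0,0],
    [8,0,0,0,0,0,0]
  ]
}}

```text
t: 59.92
eef_pos: [0.5934, -0.0882, 0.3098]
orientation: [0.672, 0.74, 0.0, 0.001]
force: [-0.4, 0.2, -0.3]
width: 0.934
grip_force: 0.0
```

Run:
```python
from h import *
st()
a=Cam("top"); b=Cam("scene")
def cr(c,u,v): return cv2.resize(c.im[v:v+60,u:u+90],None,fx=6,fy=6,interpolation=cv2.INTER_CUBIC)
cv2.imwrite("pics/c11.png",cv2.resize(np.vstack([cr(b,260,200),cr(a,225,180)]),None,fx=.83,fy=.83))
```

```text
t 59.92 p [ 0.5934 -0.0882  0.3098] 
R [[-0.096, 0.995, 0.002], [0.995, 0.096, -0.002], [-0.002, 0.002, -1.0]] w 0.934 g 0.0 F [-0.4  0.2 -0.3] j [-0.2   0.4   1.71 -0.    1.03 -0.29]
```

View pics/c11.png

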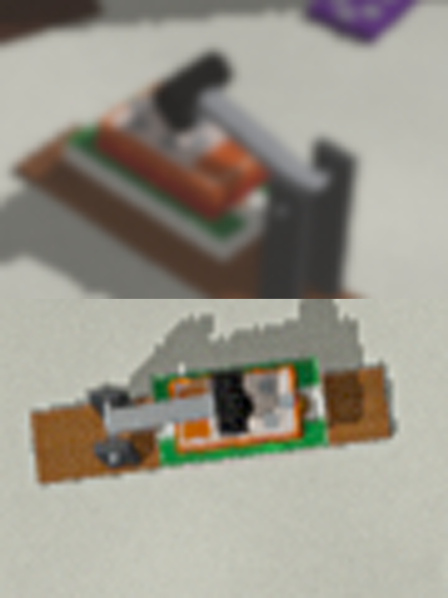

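The hold-down arm now rests on the two-card pile, which lies square on the green plate. The gripper is well clear, so I am handing in.

```bash
python3 -c "
from plant import ticket
print(ticket.close_job())"
```

```text
the job is handed in; nothing more can be done
None
```

The job is handed in: the plate is fully seated green side up, the red and orange cards (the only two I found on the table) lie in one pile on its middle, and the arm rests on top of them. The hand-in returned no verdict.

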